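Square up the slate tags and rack the plaques

ROBOT

A 6-joint arm with a two-finger parallel gripper is mounted at the origin on the work surface. World frame = base frame: x ahead of the robot, y to its left, z up, the work surface at z = 0. Lengths are in m, angles in rad, forces in N, time in s.
With the tool pointing down it reaches from about 0.35 to 0.775 m from the base axis. Payload 7.3 kg.
Tool frame: the origin (TCP) lies midway between the tips of the shut fingers; the grasp point (between the pads) lies 19 mm behind it; z points along the fingers, y is the direction in which the jaws open and shut (so a half turn about z gives the same grasp; the last joint's range is limited). The gripper opens to 92 mm and grips with 3 to 60 N. Pads are 19 mm wide; open, the fingers measure 130 mm over their backs; the gripper's body (75 mm by 190 mm) begins 47 mm behind the grasp point.
Start: joints at [1.049, 0.342, 1.524, -0, 1.275, -0.146], TCP at [0.193, 0.488, 0.227] pointing down, gripper open.
Joint ranges: [-2.53, 2.53], [-0.77, 2.02], [0.04, 2.7], [-1, 4.14], [0.28, 2.66], [-3.11, 3.11]. Speed limits (rad/s): [2.57, 2.57, 3.14, 3.14, 3.14, 3.14].

INTERFACE

Orientations are given as a rotation vector (axis times angle).
In Python, from cell import robot gives the robot as it stands.
- The arm moves only by the shell command python3 -m handwheel 'ROWS' [OPENING]. ROWS is JSON, a list of rows, each a list of 2 entries, a list of its own where there are three numbers: the shift along the tool's x, y, z in m, then the turn, a rotation vector about the tool's x, y, z in degrees. A call has 1 to 20 rows; each row shifts and turns the commanded pose from where the row before left it, along the tool's axes as they then stand; what a row does not reach is not made up. A row lasts 1/12 s, in which the tool goes at most 41.7 mm and 7.16 degrees, less where a joint would pass 70% of its speed; a pose out of reach is approached as far as the arm can. A call with a gripper value outside its range is refused whole. OPENING is the gripper command: -1 is fully open, 1 is shut, values between are in proportion, set as the call begins (- or left out, the last holds). The fingers move at their own pace and stop on an object; the grip force is fixed at half the most. Time passes only in rows, so rows that do not move let the fingers close. It gives the time, the measured TCP pose, the force and the opening at its end, in the units of the state.
- robot.read_state(): the state, without advancing time (a new reading comes with each control period).
- robot.camera(name): name is "side" or "top"; returns a dict with "color" (480x640x3 uint8, red, green, blue), "fx", "fy", "cx", "cy" (pixels), "k1" (the pictures are not rectified: a ray, as slopes to the right and down, at radius r is drawn at 1 + k1 r^2 times it, then the intrinsics apply), "origin" and "rotation" of the camera in the world. Camera axes: x right, y down, z forward; pixel columns grow to the right and rows downward; lengths in m; the calibration is good to about 2 mm. A picture is of the moment at which its call begins. There is no depth.
- robot.close_job(): hands the job in, once; it reports no verdict.
Trained networks look in the newest picture that a camera, given by its name, has taken for a name from the list of things; names that differ only in an ending like _2 or _b are one class to them, and where a whole thing is asked for, a point or a joint stands for the part that bears it (a point fixed in the world has none). Each returns a list of dicts, best first, with "confidence" (0 to 1); they miss things now and then, are a little off and sometimes report something else, mostly with a low value. They report only what shows in the picture. A call takes as long as a camera call. They do not tell look-alikes from the thing itself.
- robot.regions_of(camera, thing): "region" (480x640 bool, what is visible of it).
- robot.place_of(camera, thing): "at" ([x, y, z] in m, in world coordinates, good to about 4 mm: a listed point, or the origin of a listed thing).
The state is a dict: "clock": time; "joint_pos": joint angles; "joint_vel": joint speeds; "tau": joint torques, N m; "tool_pos": TCP position; "tool_rot": TCP orientation; "force": force on the tool from outside, world axes, zero at the start; "torque": the same for the moment, N m; "gripper_width": finger opening in m.
Only numpy, scipy, OpenCV 4.12 (cv2) and the standard library are available. Lean on these libraries where they do the work, as an engineer would, in place of code of your own. Each camera call takes 0.05 s, during which the arm holds its last target.

TASK

Put the slate markers away. Lay every loose small slate tag flat on the ragged pile on the cork mat and tap the pile square, until all its edges are flush and it lies tidily on the mat; and stand every square slate plaque from the drying stand on edge in the slotted rack, one to a slot, fully down and not sticking out at the slot's end. Leave everything else on the bench where it is.

Things in the scene. Friction and masses are not known exactly. Their poses are not given: they have to be found in the camera images.
- tag1: small dark slate tag, 54 (its x) x 42 (its y) x 7 mm (its z), 45 g, the lowest of the ragged pile on the cork mat; origin: centre of its underside
- tag2: small dark slate tag, 54 (its x) x 42 (its y) x 7 mm (its z), 45 g, in the middle of the ragged pile, 4 to 7 mm out of line each way; origin: centre of its underside
- tag3: small dark slate tag, 54 (its x) x 42 (its y) x 7 mm (its z), 45 g, on top of the ragged pile as it starts, 4 to 7 mm out of line each way; origin: centre of its underside
- tag4: small slate tag like those in the pile, 54 (its x) x 42 (its y) x 7 mm (its z), lying flat on the bench away from the pile; may be absent; origin: centre of its underside
- tag5: small slate tag like those in the pile, 54 (its x) x 42 (its y) x 7 mm (its z), lying flat on the bench away from the pile; may be absent; origin: centre of its underside
- tag6: small slate tag like those in the pile, 54 (its x) x 42 (its y) x 7 mm (its z), lying flat on the bench away from the pile; may be absent; origin: centre of its underside
- plaque1: square slate plaque, 76 x 76 mm (its y and z) and 8 mm thick (its x), 125 g, leaning 30 degrees back from vertical on the drying stand, upper edge towards the robot; may be absent; origin: its very centre; its z points up along the slope to the free upper edge
- plaque2: square slate plaque, 76 x 76 mm (its y and z) and 8 mm thick (its x), 125 g, leaning 30 degrees back from vertical on the drying stand, upper edge towards the robot; may be absent; origin: its very centre; its z points up along the slope to the free upper edge
- plaque3: square slate plaque, 76 x 76 mm (its y and z) and 8 mm thick (its x), 125 g, leaning 30 degrees back from vertical on the drying stand, upper edge towards the robot; may be absent; origin: its very centre; its z points up along the slope to the free upper edge
- mat: fixed cork mat under the pile, 150 (x) x 130 (y) x 4 mm; origin: centre of its underside
- stand: fixed wooden drying stand, 280 mm wide (its y), base 85 mm deep, three bays side by side 92 mm apart, each holding at most one plaque on a ledge against two 10 mm wide rails (inner gap 44 mm) that reach 50 mm up the plaque's back; the top 26 mm of a plaque stands free on both faces; origin: on the bench, the rails lean towards its -x
- rack: fixed wooden slotted rack, 160 (x) x 90 (y) x 38 mm high, three slots running along its y, 52 mm apart along its x, each 14 mm wide and 30 mm deep, open at both ends; origin: centre of its underside
- slot1 (a point): middle of the floor of a rack slot, 8 mm above the bench and 30 mm below the rack's top; same axes as the rack; the slot runs along y
- slot2 (a point): middle of the floor of a rack slot, 8 mm above the bench and 30 mm below the rack's top; same axes as the rack; the slot runs along y
- slot3 (a point): middle of the floor of a rack slot, 8 mm above the bench and 30 mm below the rack's top; same axes as the rack; the slot runs along y
- pot: terracotta flower pot, 100 mm across, 90 high; a bystander; origin: centre of its underside
- trowel: green plastic hand trowel lying flat, 290 mm long; a bystander; origin: under its neck, handle to -x
- fork: stainless hand fork lying flat, 280 mm long; a bystander; origin: under its neck, handle to -x
- level: grey aluminium spirit level, 400 x 22 x 45 mm, lying along its own y; a bystander; origin: centre of its underside
- reel: turned wooden twine reel standing up, 60 mm across, 50 high; a bystander; origin: centre of its underside
- connector: brass hose connector standing up, 36 mm across, 45 high; a bystander; origin: centre of its underside
Things that resemble listed ones, but are neither listed nor needed, are in the scene too. What is shaped like the plaque1 but green is not meant.

How it is judged:
At the end, for the whole second after the job is handed in: All present tags lie flat in one pile, each within 3 mm and 4 degrees of tag1, whose centre is within 42 mm of the mat's middle along each side; every present plaque stands in a slot on its floor, leaning at most 15 degrees, within 20 mm of the slot's middle; all at rest (x of tag1 in the frame of mat between -0.045 and 0.045 m and y of tag1 in the frame of mat between -0.042 and 0.042 m and angle between the z axis of each of tag1, tag2, tag3, tag4, tag5, tag6 and the z axis of mat, either way round below 0.06 rad and height (world z) of each of tag1, tag2, tag3, tag4, tag5, tag6 below 0.065 m and linear speed of each of tag1, tag2, tag3, tag4, tag5, tag6, plaque1, plaque2, plaque3 below 0.02 m/s and horizontal distance between each of tag2, tag3, tag4, tag5, tag6 and tag1 below 0.003 m and angle between the x axis of each of tag2, tag3, tag4, tag5, tag6 and the x axis of tag1, either way round below 0.07 rad and ((x of plaque1 in the frame of slot1 between -0.012 and 0.012 m and y of plaque1 in the frame of slot1 between -0.02 and 0.02 m and z of plaque1 in the frame of slot1 between 0.033 and 0.042 m) or (x of plaque1 in the frame of slot2 between -0.012 and 0.012 m and y of plaque1 in the frame of slot2 between -0.02 and 0.02 m and z of plaque1 in the frame of slot2 between 0.033 and 0.042 m) or (x of plaque1 in the frame of slot3 between -0.012 and 0.012 m and y of plaque1 in the frame of slot3 between -0.02 and 0.02 m and z of plaque1 in the frame of slot3 between 0.033 and 0.042 m)) and angle between the x axis of each of plaque1, plaque2, plaque3 and the x axis of rack, either way round below 0.27 rad and ((x of plaque2 in the frame of slot1 between -0.012 and 0.012 m and y of plaque2 in the frame of slot1 between -0.02 and 0.02 m and z of plaque2 in the frame of slot1 between 0.033 and 0.042 m) or (x of plaque2 in the frame of slot2 between -0.012 and 0.012 m and y of plaque2 in the frame of slot2 between -0.02 and 0.02 m and z of plaque2 in the frame of slot2 between 0.033 and 0.042 m) or (x of plaque2 in the frame of slot3 between -0.012 and 0.012 m and y of plaque2 in the frame of slot3 between -0.02 and 0.02 m and z of plaque2 in the frame of slot3 between 0.033 and 0.042 m)) and ((x of plaque3 in the frame of slot1 between -0.012 and 0.012 m and y of plaque3 in the frame of slot1 between -0.02 and 0.02 m and z of plaque3 in the frame of slot1 between 0.033 and 0.042 m) or (x of plaque3 in the frame of slot2 between -0.012 and 0.012 m and y of plaque3 in the frame of slot2 between -0.02 and 0.02 m and z of plaque3 in the frame of slot2 between 0.033 and 0.042 m) or (x of plaque3 in the frame of slot3 between -0.012 and 0.012 m and y of plaque3 in the frame of slot3 between -0.02 and 0.02 m and z of plaque3 in the frame of slot3 between 0.033 and 0.042 m))); the robot touches nothing.
It fails at once if a bystander was pushed aside by more than 4 cm (distance of any of pot, trowel, fork, level, reel, connector from where it was at the start of the episode above 0.04 m).
Of tag4, tag5, tag6 only 2 to 3 are there at a start; the rules pass over those that are not, and their reading is None.
Of plaque1, plaque2, plaque3 only 2 to 3 are there at a start; the rules pass over those that are not, and their reading is None.
At some moment in a run one of tag4, tag5, tag6 may be knocked a few centimetres aside while the robot is not near it.
It also fails if it takes over 210 s, if anything falls off the work surface, if the arm or the gripper's body presses on something with over 40 N, if the wrist force passes 120 N, or if a joint passes its speed limit or range.

## Working session

There is one attempt and no reset: what is moved stays moved. The work goes in short steps, Python scripts to look and compute and a shell command to move; the robot and the scene stay as the last step left them, time stands still between calls to the robot, and variables do not carry over. Pictures are saved under pics/ and viewed, and the job is handed in when it is done.

```bash
mkdir -p pics; ls -la; cat > h.py <<'E'
import numpy as np, cv2
from scipy.spatial.transform import Rotation as R
from cell import robot
def snap(n,fn,crop=None,scale=1):
    c=robot.camera(n); im=c["color"][:,:,::-1].copy()
    if crop: im=im[crop[1]:crop[3],crop[0]:crop[2]]
    if scale!=1: im=cv2.resize(im,None,fx=scale,fy=scale,interpolation=cv2.INTER_CUBIC)
    cv2.imwrite("pics/"+fn,im); return c
def pix2w(c,u,v,z):
    x=(u-c["cx"])/c["fx"]; y=(v-c["cy"])/c["fy"]
    K=np.array([[c["fx"],0,c["cx"]],[0,c["fy"],c["cy"]],[0,0,1.]])
    p=cv2.undistortPoints(np.array([[[float(u),float(v)]]]),K,np.array([c["k1"],0,0,0.,0]))[0,0]
    d=np.array(c["rotation"])@np.array([p[0],p[1],1]); o=np.array(c["origin"])
    return o+d*(z-o[2])/d[2]
def w2pix(c,P):
    P=np.atleast_2d(P); Rm=np.array(c["rotation"]); o=np.array(c["origin"])
    q=(P-o)@Rm; s=q[:,:2]/q[:,2:]; r2=(s**2).sum(1,keepdims=True); s=s*(1+c["k1"]*r2)
    return s*[c["fx"],c["fy"]]+[c["cx"],c["cy"]]
def st():
    s=robot.read_state(); print("t",round(s["clock"],2),"pos",np.round(s["tool_pos"],4),"rot",np.round(s["tool_rot"],4),"w",round(s["gripper_width"],4),"F",np.round(s["force"],1)); return s
E
python3 - <<'E'
from h import *
for n in("top","side"):
    c=snap(n,n+"0.png"); print(n,{k:np.round(v,4).tolist() for k,v in c.items() if k!="color"})
    for t in["tag1","plaque1","mat","stand","rack","slot1","slot2","slot3","pot","trowel","fork","level","reel","connector"]:
        print(t,[(np.round(d["at"],3).tolist(),round(d["confidence"],2)) for d in robot.place_of(n,t)])
s=st(); print(R.from_rotvec(s["tool_rot"]).as_matrix().round(3))
E
```

```text
total 12
drwxr-xr-x  3 agent agent 4096 Dec  6 13:42 .
drwxr-xr-x 23 root  root  4096 Dec  6 13:42 ..
drwxr-xr-x  2 agent agent 4096 Dec  6 13:42 pics
top {'fx': 513.9183, 'fy': 513.9183, 'cx': 315.4465, 'cy': 237.1357, 'k1': 0.017, 'origin': [0.3416, -0.0023, 1.4076], 'rotation': [-2.1657, 2.1382, -0.1152]}
tag1 [([0.424, 0.007, 0.001], 0.83), ([0.624, -0.164, 0.0], 0.81), ([0.624, -0.018, 0.017], 0.68), ([0.472, 0.276, 0.004], 0.43)]
plaque1 [([0.464, -0.272, 0.053], 0.95), ([0.337, -0.314, 0.004], 0.73), ([0.207, -0.391, -0.0], 0.72), ([0.464, -0.369, 0.056], 0.65), ([0.419, 0.286, 0.011], 0.62), ([0.614, -0.323, 0.001], 0.6), ([0.466, -0.178, 0.055], 0.59)]
mat [([0.624, -0.013, 0.0], 0.87)]
stand [([0.481, -0.273, 0.004], 0.85)]
rack [([0.465, 0.278, 0.0], 0.83), ([0.426, 0.006, 0.001], 0.45)]
slot1 [([0.523, 0.265, 0.014], 0.84), ([0.417, 0.288, 0.007], 0.81), ([0.471, 0.276, 0.005], 0.59)]
slot2 [([0.523, 0.265, 0.014], 0.84), ([0.417, 0.288, 0.007], 0.81), ([0.471, 0.276, 0.005], 0.59)]
slot3 [([0.523, 0.265, 0.014], 0.84), ([0.417, 0.288, 0.007], 0.81), ([0.471, 0.276, 0.005
[... 1283 characters left out ...]
.287, 0.008], 0.82), ([0.471, 0.28, 0.007], 0.68), ([0.521, 0.273, 0.005], 0.68), ([0.424, 0.007, -0.001], 0.62), ([0.483, -0.266, 0.001], 0.58)]
pot [([0.575, 0.464, 0.002], 0.71)]
trowel [([0.375, 0.56, 0.0], 0.8)]
fork [([0.388, -0.559, 0.002], 0.76)]
level [([0.706, 0.133, -0.004], 0.75), ([0.777, 0.003, 0.002], 0.72)]
reel [([0.432, 0.116, -0.004], 0.65), ([0.372, 0.562, -0.004], 0.58), ([0.464, -0.183, 0.052], 0.19)]
connector [([0.706, 0.138, -0.004], 0.58), ([0.386, -0.556, 0.002], 0.5), ([0.638, -0.023, 0.01], 0.3)]
t 1.5 pos [0.1927 0.4884 0.2268] rot [5.8680e-01 3.0863e+00 2.0000e-04] w 0.0922 F [0.4 0.4 0.4]
[[-0.93   0.367  0.   ]
 [ 0.367  0.93   0.   ]
 [ 0.     0.    -1.   ]]
```

View pics/top0.png

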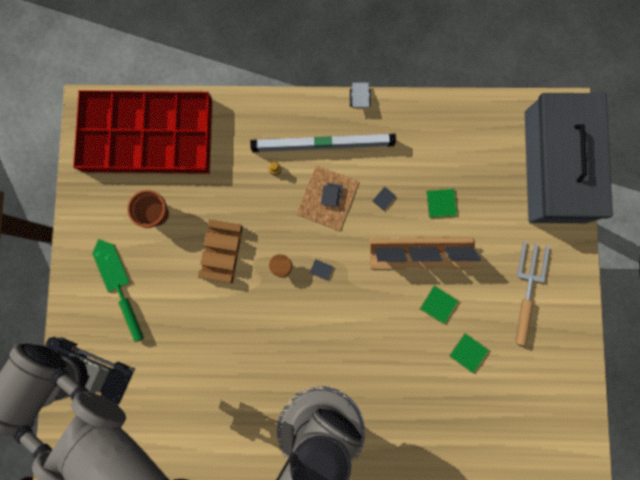

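View pics/side0.png

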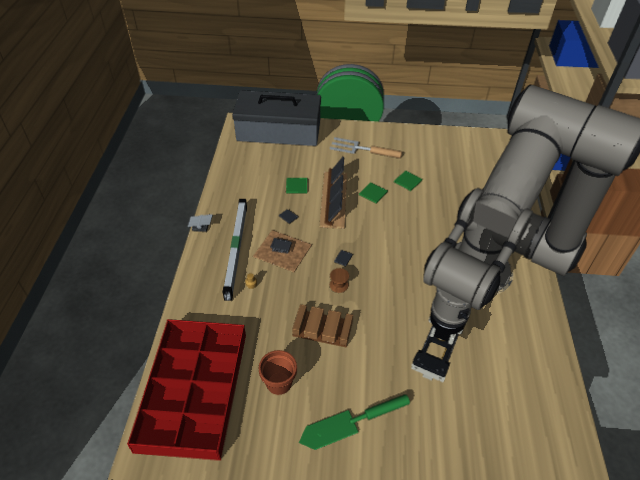

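```bash
sed -i 's/Rm=np.array(c\["rotation"\])/Rm=R.from_rotvec(c["rotation"]).as_matrix()/; s/d=np.array(c\["rotation"\])@/d=R.from_rotvec(c["rotation"]).as_matrix()@/' h.py
python3 - <<'E'
from h import *
c=snap("top","t1.png",(280,140,420,300),5)
snap("top","t2.png",(180,200,300,300),6)
snap("top","t3.png",(360,220,490,290),6)
print(pix2w(c,322,270,0.007),pix2w(c,384,198,.007))
for n in("top","side"):
  c=robot.camera(n)
  for t in["tag1","rack","mat","plaque1","stand"]:
    for d in robot.regions_of(n,t):
        m=d["region"].astype(np.uint8); ys,xs=np.nonzero(m)
        zt={"tag1":.007,"rack":.038,"mat":.004,"stand":0,"plaque1":.008}[t]
        cs=max(cv2.findContours(m,0,2)[0],key=cv2.contourArea)
        pts=np.array([pix2w(c,p[0][0],p[0][1],zt)[:2] for p in cs],np.float32)
        r=cv2.minAreaRect(pts)
        print(n,t,round(d["confidence"],2),len(xs),round(xs.mean()),round(ys.mean()),np.round(r[0],3),np.round(r[1],3),round(r[2],1))
E
```

```text
[4.22382629e-01 4.12531911e-05 7.00000000e-03] [ 0.62362559 -0.16898178  0.007     ]
top tag1 0.79 273 329 196 [ 0.628 -0.016] [0.042 0.053] 81.0
top tag1 0.69 96 337 191 [ 0.641 -0.04 ] [0.062 0.032] 24.1
top tag1 0.63 308 384 198 [ 0.623 -0.168] [0.043 0.057] 45.8
top tag1 0.58 299 321 269 [0.424 0.003] [0.054 0.042] 68.1
top tag1 0.23 127 275 169 [0.703 0.135] [0.034 0.034] 1.2
top rack 0.89 2111 221 251 [0.468 0.273] [0.099 0.161] 82.2
top mat 0.78 2144 327 199 [ 0.623 -0.012] [0.132 0.152] 69.4
top plaque1 0.86 787 439 305 [ 0.334 -0.315] [0.075 0.076] 58.8
top plaque1 0.81 429 461 254 [ 0.471 -0.38 ] [0.038 0.091] 0.7
top plaque1 0.78 765 441 203 [ 0.612 -0.326] [0.078 0.077] 5.2
top plaque1 0.58 408 391 255 [ 0.466 -0.187] [0.038 0.082] 0.7
top plaque1 0.56 421 424 254 [ 0.47 -0.28] [0.038 0.086] 0.7
top plaque1 0.55 862 468 353 [ 0.208 -0.392] [0.078 0.077] 54.8
top stand 0.64 2099 420 252 [ 0.472 -0.275] [0.091 0.288] 0.7
top stand 0.53 422 280 266 [0.432 0.115] [0.06  0.061] 0.7
side tag1 0.6 152 343 258 [0.427 0.011] [0.054 0.04 ] 71.7
side tag1 0.59 142 281 246 [ 0.631 -0.023] [0.042 0.051] 80.7
side tag1 0.51 131 288 216 [ 0.628 -0.159] [0.043 0.052] 50.2
side rack 0.73 1801 322 326 [0.472 0.293] [0.113 0.163] 81.7
side mat 0.83 1116 283 252 [ 0.625 -0.006] [0.133 0.15 ] 68.1
side plaque1 0.91 303 296 185 [ 0.615 -0.317] [0.07 0.08] 5.7
side plaque1 0.82 328 373 193 [ 0.339 -0.304] [0.081 0.077] 58.5
side plaque1 0.73 226 334 207 [ 0.469 -0.218] [0.142 0.038] 83.6
side plaque1 0.67 193 337 170 [ 0.472 -0.42 ] [0.146 0.038] 70.5
side plaque1 0.51 344 407 181 [ 0.213 -0.381] [0.086 0.081] 56.0
side plaque1 0.5 208 336 189 [ 0.472 -0.313] [0.143 0.04 ] 70.0
side stand 0.96 668 332 207 [ 0.477 -0.274] [0.085 0.287] 1.2
side stand 0.51 158 342 258 [0.428 0.005] [0.055 0.041] 68.7
```

View pics/t1.png

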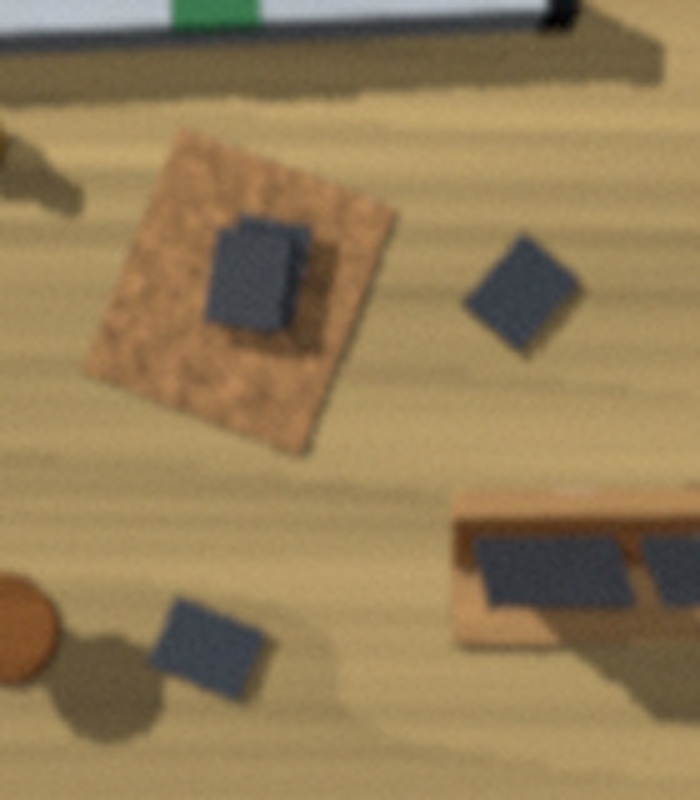

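View pics/t2.png

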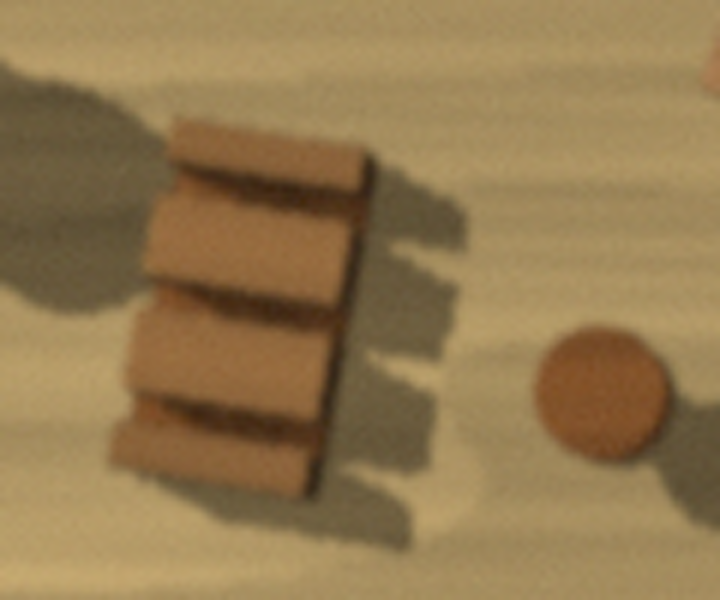

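View pics/t3.png

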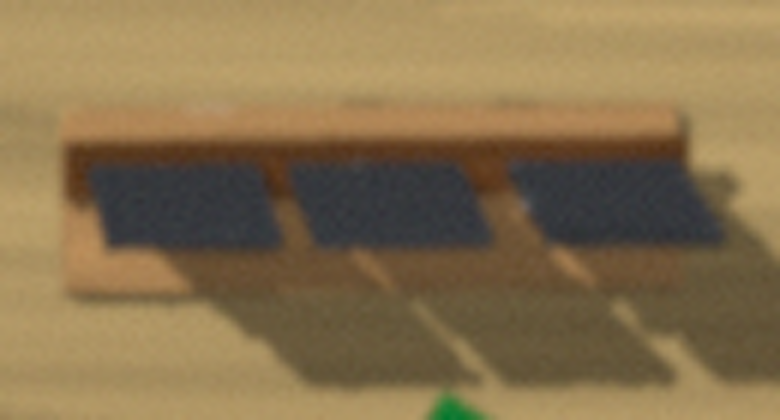

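```bash
cat >> h.py <<'E'
from scipy.linalg import logm,expm
def down(th):
    x=np.array([np.cos(np.radians(th)),np.sin(np.radians(th)),0]);z=np.array([0,0,-1.]);return np.stack([x,np.cross(z,x),z],1)
def plan(pos,Rt,mm=33,deg=6,start=None):
    s=robot.read_state() if start is None else start
    A=np.eye(4);A[:3,:3]=R.from_rotvec(s["tool_rot"]).as_matrix();A[:3,3]=s["tool_pos"]
    B=np.eye(4);B[:3,:3]=Rt;B[:3,3]=pos
    D=np.linalg.inv(A)@B
    rv=R.from_matrix(D[:3,:3]).as_rotvec(); ang=np.degrees(np.linalg.norm(rv)); d=np.linalg.norm(B[:3,3]-A[:3,3])*1000
    N=max(1,int(np.ceil(max(ang/deg,d/mm*1.05))))
    L=np.real(logm(D))/N; T=expm(L); r=np.degrees(R.from_matrix(T[:3,:3]).as_rotvec())
    print("N",N,"row [[%.4f,%.4f,%.4f],[%.2f,%.2f,%.2f]]"%(*T[:3,3],*r)); 
    return dict(tool_pos=np.array(pos),tool_rot=R.from_matrix(Rt).as_rotvec())
E
python3 - <<'E'
from h import *
s=plan([.627,-.019,.15],down(171)); plan([.627,-.019,.0065],down(171),start=s)
E
```

```text
N 22 row [[-0.0253,-0.0170,0.0035],[0.00,-0.00,-0.57]]
N 5 row [[0.0000,0.0000,0.0287],[0.00,0.00,0.00]]
```

```bash
python3 -m handwheel '[[[-0.0253,-0.0170,0.0035],[0,0,-0.57]],[[-0.0253,-0.0170,0.0035],[0,0,-0.57]],[[-0.0253,-0.0170,0.0035],[0,0,-0.57]],[[-0.0253,-0.0170,0.0035],[0,0,-0.57]],[[-0.0253,-0.0170,0.0035],[0,0,-0.57]],[[-0.0253,-0.0170,0.0035],[0,0,-0.57]],[[-0.0253,-0.0170,0.0035],[0,0,-0.57]],[[-0.0253,-0.0170,0.0035],[0,0,-0.57]],[[-0.0253,-0.0170,0.0035],[0,0,-0.57]],[[-0.0253,-0.0170,0.0035],[0,0,-0.57]],[[-0.0253,-0.0170,0.0035],[0,0,-0.57]],[[-0.0253,-0.0170,0.0035],[0,0,-0.57]],[[-0.0253,-0.0170,0.0035],[0,0,-0.57]],[[-0.0253,-0.0170,0.0035],[0,0,-0.57]],[[-0.0253,-0.0170,0.0035],[0,0,-0.57]],[[-0.0253,-0.0170,0.0035],[0,0,-0.57]],[[-0.0253,-0.0170,0.0035],[0,0,-0.57]],[[-0.0253,-0.0170,0.0035],[0,0,-0.57]],[[-0.0253,-0.0170,0.0035],[0,0,-0.57]],[[-0.0253,-0.0170,0.0035],[0,0,-0.57]]]' -1
python3 -m handwheel '[[[-0.0253,-0.0170,0.0035],[0,0,-0.57]],[[-0.0253,-0.0170,0.0035],[0,0,-0.57]],[[0,0,0],[0,0,0]],[[0,0,0],[0,0,0]]]'
python3 - <<'E'
from h import *
st(); plan([.627,-.019,.0065],down(171))
E
```

```text
clock: 3.92
tool_pos: [0.5847, 0.0208, 0.1565]
tool_rot: [0.277, 3.129, 0.0]
force: [1.1, -0.2, -0.1]
gripper_width: 0.0918
clock: 4.25
tool_pos: [0.628, -0.0212, 0.1487]
tool_rot: [-0.25, -3.13, -0.0]
force: [-0.4, 0.2, -1.0]
gripper_width: 0.092
t 4.25 pos [ 0.628  -0.0212  0.1487] rot [-2.4960e-01 -3.1304e+00 -4.0000e-04] w 0.092 F [-0.4  0.2 -1. ]
N 5 row [[0.0003,0.0004,0.0284],[0.00,-0.01,-0.02]]
```

```bash
python3 - <<'E'
from h import *
snap("top","t4.png"); print([(np.round(d["at"],3).tolist(),round(d["confidence"],2)) for d in robot.place_of("top","tag1")])
c=snap("side","s4.png",(180,180,400,360),3.6)
E
python3 -m handwheel '[[[0.0003,0.0004,0.0284],[0,0,0]],[[0.0003,0.0004,0.0284],[0,0,0]],[[0.0003,0.0004,0.0284],[0,0,0]],[[0.0003,0.0004,0.0284],[0,0,0]],[[0.0003,0.0004,0.0284],[0,0,0]],[[0,0,0],[0,0,0]],[[0,0,0],[0,0,0]]]'
```

```text
[([0.624, -0.166, -0.0], 0.54), ([0.625, -0.014, 0.016], 0.52), ([0.635, -0.033, 0.012], 0.39)]
clock: 4.98
tool_pos: [0.626, -0.0167, 0.0076]
tool_rot: [-0.244, -3.131, -0.0]
force: [0.1, 0.5, 0.4]
gripper_width: 0.0918
```

View pics/t4.png

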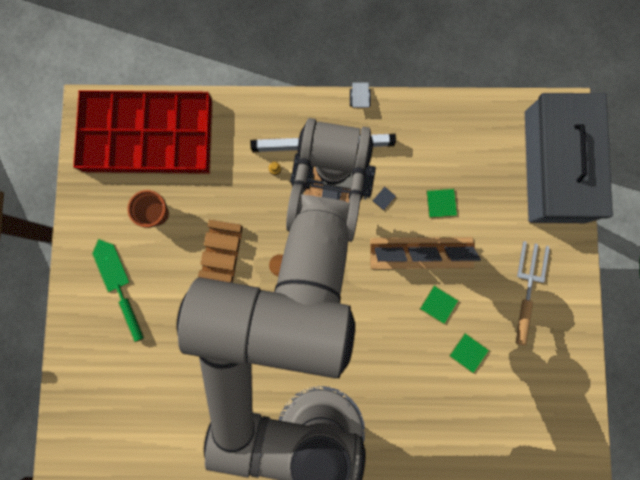

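View pics/s4.png

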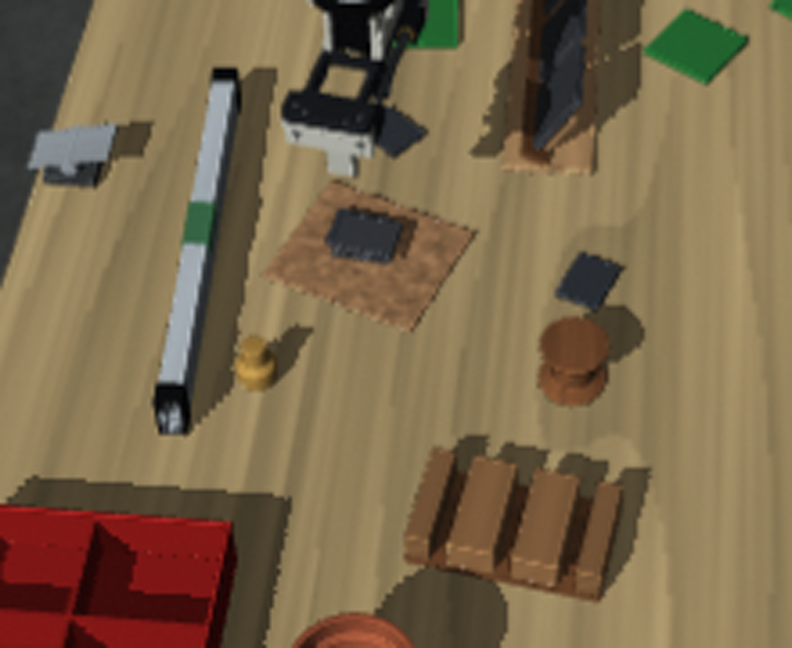

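```bash
python3 -c "
from h import *
st()"; python3 -m handwheel '[[[0,0,0],[0,0,0]],[[0,0,0],[0,0,0]],[[0,0,0],[0,0,0]],[[0,0,0],[0,0,0]],[[0,0,0],[0,0,0]],[[0,0,0],[0,0,0]],[[0,0,0],[0,0,0]],[[0,0,0],[0,0,0]]]' 1
```

```text
t 4.98 pos [ 0.626  -0.0167  0.0076] rot [-2.4410e-01 -3.1313e+00 -4.0000e-04] w 0.0918 F [0.1 0.5 0.4]
clock: 5.65
tool_pos: [0.6267, -0.0182, 0.0078]
tool_rot: [0.246, 3.132, -0.0]
force: [-0.7, -1.3, 1.1]
gripper_width: 0.043
```

```bash
python3 -m handwheel '[[[0,0,0],[0,0,0]],[[0,0,0],[0,0,0]],[[0,0,0],[0,0,0]],[[0,0,0],[0,0,0]]]'; python3 -m handwheel '[[[0,0,0],[0,0,0]],[[0,0,0],[0,0,0]],[[0,0,0],[0,0,0]],[[0,0,0],[0,0,0]],[[0,0,0],[0,0,0]],[[0,0,0],[0,0,0]],[[0,0,-0.03],[0,0,0]],[[0,0,-0.03],[0,0,0]],[[0,0,0],[0,0,6]],[[0,0,0],[0,0,6]],[[0,0,0],[0,0,6]],[[0,0,0],[0,0,6]],[[0,0,0],[0,0,6]],[[0,0,0],[0,0,6]],[[0,0,0],[0,0,6]],[[0,0,0],[0,0,6]],[[0,0,0],[0,0,6]],[[0,0,0],[0,0,6]]]' -1
python3 -m handwheel '[[[0,0,0],[0,0,6]],[[0,0,0],[0,0,6]],[[0,0,0],[0,0,6]],[[0,0,0],[0,0,6]],[[0,0,0],[0,0,6]],[[0,0,0],[0,0,0]],[[0,0,0],[0,0,0]]]'
python3 - <<'E'
from h import *
st(); plan([.6265,-.018,.007],down(81))
E
```

```text
clock: 5.98
tool_pos: [0.6267, -0.0181, 0.0078]
tool_rot: [0.246, 3.132, -0.0]
force: [-0.3, -1.5, 2.1]
gripper_width: 0.0417
clock: 7.48
tool_pos: [0.6266, -0.0178, 0.0677]
tool_rot: [-1.786, -2.585, -0.0]
force: [-0.6, 0.4, 0.5]
gripper_width: 0.0916
clock: 8.07
tool_pos: [0.6266, -0.0178, 0.0677]
tool_rot: [-2.385, -2.044, -0.0]
force: [-0.3, -0.4, 0.2]
gripper_width: 0.0919
t 8.07 pos [ 0.6266 -0.0178  0.0677] rot [-2.3854 -2.0442 -0.    ] w 0.0919 F [-0.3 -0.4  0.2]
N 2 row [[-0.0001,-0.0000,0.0303],[-0.00,-0.00,0.09]]
```

```bash
python3 -m handwheel '[[[0,0,0.03],[0,0,0]],[[0,0,0.03],[0,0,0]],[[0,0,0],[0,0,0]]]'; python3 -m handwheel '[[[0,0,0],[0,0,0]],[[0,0,0],[0,0,0]],[[0,0,0],[0,0,0]],[[0,0,0],[0,0,0]],[[0,0,0],[0,0,0]],[[0,0,0],[0,0,0]],[[0,0,0],[0,0,0]],[[0,0,0],[0,0,0]],[[0,0,0],[0,0,0]],[[0,0,0],[0,0,0]]]' 1
python3 -m handwheel '[[[0,0,0],[0,0,0]],[[0,0,0],[0,0,0]],[[0,0,0],[0,0,0]],[[0,0,0],[0,0,0]],[[0,0,0],[0,0,0]],[[0,0,0],[0,0,0]],[[0,0,-0.03],[0,0,0]],[[0,0,-0.03],[0,0,0]],[[0,0,-0.03],[0,0,0]],[[0,0,-0.03],[0,0,0]]]' -1
python3 - <<'E'
from h import *
c=robot.camera("top")
for n in("top","side"):
  if n=="side": c=robot.camera(n)
  for d in robot.regions_of(n,"tag1"):
        m=d["region"].astype(np.uint8); ys,xs=np.nonzero(m)
        cs=max(cv2.findContours(m,0,2)[0],key=cv2.contourArea)
        for z in(.007,.025):
          pts=np.array([pix2w(c,p[0][0],p[0][1],z)[:2] for p in cs],np.float32)
          r=cv2.minAreaRect(pts)
          print(n,round(d["confidence"],2),len(xs),z,np.round(r[0],3),np.round(r[1],3),round(r[2],1))
  print([(np.round(d["at"],3).tolist(),round(d["confidence"],2)) for d in robot.place_of(n,"tag1")])
st(); s=plan([.624,-.165,.1],down(136)); plan([.424,.005,.1],down(68))
E
```

```text
clock: 8.32
tool_pos: [0.6272, -0.018, 0.0055]
tool_rot: [2.385, 2.044, 0.001]
force: [-0.4, -0.3, -0.4]
gripper_width: 0.0916
clock: 9.15
tool_pos: [0.627, -0.0179, 0.0081]
tool_rot: [2.388, 2.04, 0.001]
force: [0.8, -0.1, 3.6]
gripper_width: 0.0537
clock: 9.98
tool_pos: [0.6263, -0.0178, 0.1289]
tool_rot: [-2.388, -2.04, 0.0]
force: [1.3, 0.4, -1.5]
gripper_width: 0.0918
top 0.52 283 0.007 [ 0.623 -0.168] [0.042 0.054] 51.0
top 0.52 283 0.025 [ 0.619 -0.166] [0.041 0.053] 51.0
top 0.2 1883 0.007 [0.477 0.279] [0.098 0.152] 81.2
top 0.2 1883 0.025 [0.475 0.275] [0.096 0.15 ] 81.2
[([0.625, -0.167, 0.0], 0.6)]
side 0.49 170 0.007 [ 0.632 -0.028] [0.048 0.054] 77.3
side 0.49 170 0.025 [ 0.629 -0.012] [0.047 0.054] 77.3
side 0.49 164 0.007 [0.428 0.012] [0.057 0.04 ] 66.4
side 0.49 164 0.025 [0.427 0.027] [0.056 0.04 ] 66.4
side 0.46 107 0.007 [ 0.629 -0.156] [0.035 0.057] 50.2
side 0.46 107 0.025 [ 0.627 -0.138] [0.035 0.056] 50.2
[([0.423, 0.007, -0.001], 0.65), ([0.626, -0.169, -0.002], 0.46), ([0.518, 0.27, 0.009], 0.43), ([0.629, -0.018, -0.002], 0.41), ([0.626, -0.014, 0.009], 0.36), ([0.467, -0.179, 0.056], 0.28)]
t 10.28 pos [ 0.6257 -0.0178  0.1263] rot [-2.3873 -2.0392  0.0025] w 0.0921 F [-0.4  0.  -0.8]
N 10 row [[-0.0147,-0.0043,0.0026],[-0.01,-0.01,-5.50]]
N 7 row [[-0.0041,-0.0288,0.0038],[-0.02,0.00,1.86]]
```

```bash
python3 - <<'E'
from h import *
s=plan([.624,-.167,.05],down(138)); plan([.624,-.167,.0025],down(138),start=s)
E
```

```text
N 10 row [[-0.0149,-0.0046,0.0076],[-0.01,-0.01,-5.70]]
N 2 row [[-0.0000,0.0000,0.0238],[0.00,0.00,-0.00]]
```

```bash
python3 -m handwheel '[[[-0.0149,-0.0046,0.0076],[0,0,-5.7]],[[-0.0149,-0.0046,0.0076],[0,0,-5.7]],[[-0.0149,-0.0046,0.0076],[0,0,-5.7]],[[-0.0149,-0.0046,0.0076],[0,0,-5.7]],[[-0.0149,-0.0046,0.0076],[0,0,-5.7]],[[-0.0149,-0.0046,0.0076],[0,0,-5.7]],[[-0.0149,-0.0046,0.0076],[0,0,-5.7]],[[-0.0149,-0.0046,0.0076],[0,0,-5.7]],[[-0.0149,-0.0046,0.0076],[0,0,-5.7]],[[-0.0149,-0.0046,0.0076],[0,0,-5.7]],[[0,0,0],[0,0,0]],[[0,0,0],[0,0,0]],[[0,0,0],[0,0,0]]]' -1
python3 - <<'E'
from h import *
st(); plan([.624,-.167,.0025],down(138))
E
```

```text
clock: 11.37
tool_pos: [0.6246, -0.1667, 0.0508]
tool_rot: [-1.128, -2.93, -0.001]
force: [0.0, -0.6, 1.0]
gripper_width: 0.0917
t 11.37 pos [ 0.6246 -0.1667  0.0508] rot [-1.1282e+00 -2.9296e+00 -6.0000e-04] w 0.0917 F [ 0.  -0.6  1. ]
N 2 row [[0.0001,-0.0003,0.0241],[-0.01,-0.06,-0.06]]
```

```bash
python3 -m handwheel '[[[0,0,0.024],[0,0,0]],[[0,0,0.024],[0,0,0]],[[0,0,0],[0,0,0]]]'; python3 -m handwheel '[[[0,0,0],[0,0,0]],[[0,0,0],[0,0,0]],[[0,0,0],[0,0,0]],[[0,0,0],[0,0,0]],[[0,0,0],[0,0,0]],[[0,0,0],[0,0,0]],[[0,0,0],[0,0,0]],[[0,0,0],[0,0,0]],[[0,0,0],[0,0,0]],[[0,0,0],[0,0,0]],[[0,0,0],[0,0,0]],[[0,0,0],[0,0,0]]]' 1
python3 -m handwheel '[[[0,0,-0.025],[0,0,0]],[[0,0,-0.025],[0,0,0]],[[0,0,0],[0,0,0]]]' 
python3 - <<'E'
from h import *
st(); s=plan([.627,-.018,.055],down(171)); plan([.627,-.018,.028],down(171),start=s)
E
```

```text
clock: 11.62
tool_pos: [0.6246, -0.1662, 0.0014]
tool_rot: [-1.126, -2.931, -0.001]
force: [0.3, -0.1, 0.0]
gripper_width: 0.0919
clock: 12.62
tool_pos: [0.6254, -0.1675, 0.0038]
tool_rot: [1.126, 2.933, 0.0]
force: [-1.3, 0.2, 1.7]
gripper_width: 0.0412
clock: 12.87
tool_pos: [0.628, -0.1685, 0.0585]
tool_rot: [1.123, 2.926, 0.0]
force: [-0.0, 0.2, 0.1]
gripper_width: 0.0412
t 12.87 pos [ 0.628  -0.1685  0.0585] rot [1.1226 2.9256 0.    ] w 0.0412 F [-0.   0.2  0.1]
N 6 row [[0.0122,0.0223,0.0006],[0.01,0.08,-5.50]]
N 1 row [[0.0000,-0.0000,0.0270],[0.00,0.00,0.00]]
```

```bash
python3 -m handwheel '[[[0.0122,0.0223,0],[0,0,-5.5]],[[0.0122,0.0223,0],[0,0,-5.5]],[[0.0122,0.0223,0],[0,0,-5.5]],[[0.0122,0.0223,0],[0,0,-5.5]],[[0.0122,0.0223,0],[0,0,-5.5]],[[0.0122,0.0223,0],[0,0,-5.5]],[[0,0,0],[0,0,0]],[[0,0,0],[0,0,0]],[[0,0,0],[0,0,0]]]' 
python3 - <<'E'
from h import *
st(); plan([.627,-.018,.029],down(171))
snap("top","t5.png",(280,140,420,240),5);snap("side","s5.png",(220,200,340,290),6)
E
```

```text
clock: 13.62
tool_pos: [0.6243, -0.0174, 0.0535]
tool_rot: [0.248, 3.132, -0.0]
force: [-0.1, 0.1, 0.1]
gripper_width: 0.0412
t 13.62 pos [ 0.6243 -0.0174  0.0535] rot [ 2.4750e-01  3.1316e+00 -4.0000e-04] w 0.0412 F [-0.1  0.1  0.1]
N 1 row [[-0.0027,-0.0002,0.0245],[-0.01,0.01,-0.04]]
```

View pics/s5.png

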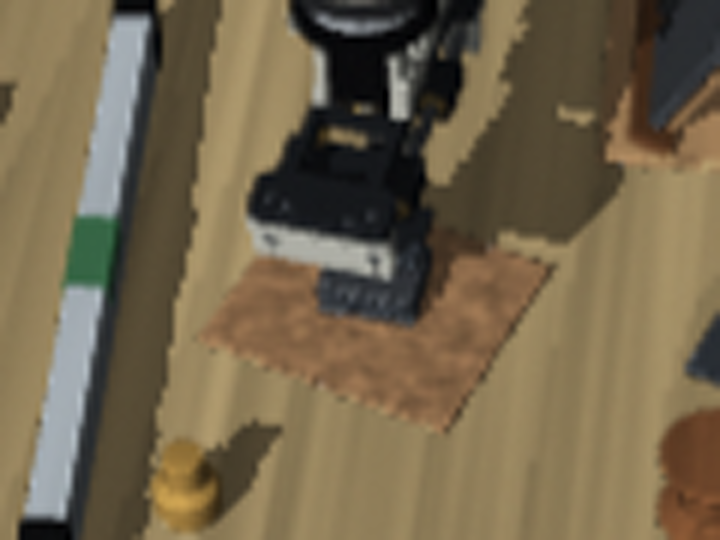

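```bash
python3 -m handwheel '[[[-0.0027,0,0.0125],[0,0,0]],[[0,0,0.012],[0,0,0]],[[0,0,0],[0,0,0]],[[0,0,0],[0,0,0]]]';  python3 -c "
from h import *
st()"
```

```text
clock: 14.05
tool_pos: [0.6261, -0.0179, 0.0275]
tool_rot: [-0.248, -3.129, -0.0]
force: [-0.8, 0.4, -0.9]
gripper_width: 0.0416
t 14.05 pos [ 0.6261 -0.0179  0.0275] rot [-2.4770e-01 -3.1293e+00 -4.0000e-04] w 0.0416 F [-0.8  0.4 -0.9]
```

```bash
python3 -m handwheel '[[[0,0,0],[0,0,0]],[[0,0,0],[0,0,0]],[[0,0,0],[0,0,0]],[[0,0,0],[0,0,0]],[[0,0,0],[0,0,0]],[[0,0,0],[0,0,0]],[[0,0,0.01],[0,0,0]],[[0,0,0.01],[0,0,0]],[[0,0,0],[0,0,0]],[[0,0,0],[0,0,0]]]' -1;  python3 -m handwheel '[[[0,0,0],[0,0,0]],[[0,0,0],[0,0,0]],[[0,0,0],[0,0,0]],[[0,0,0],[0,0,0]],[[0,0,0],[0,0,0]],[[0,0,0],[0,0,0]],[[0,0,0],[0,0,0]],[[0,0,0],[0,0,0]],[[0,0,0],[0,0,0]],[[0,0,0],[0,0,0]],[[0,0,0],[0,0,0]],[[0,0,0],[0,0,0]]]' 1
python3 -m handwheel '[[[0,0,0],[0,0,0]],[[0,0,0],[0,0,0]],[[0,0,0],[0,0,0]],[[0,0,0],[0,0,0]],[[0,0,0],[0,0,0]],[[0,0,0],[0,0,0]],[[0,0,-0.03],[0,0,0]],[[0,0,-0.03],[0,0,0]],[[0,0,-0.03],[0,0,0]],[[0,0,0],[0,0,0]]]' -1
python3 - <<'E'
from h import *
for n in("side",):
  c=robot.camera(n)
  for d in robot.regions_of(n,"tag1"):
        m=d["region"].astype(np.uint8); ys,xs=np.nonzero(m)
        cs=max(cv2.findContours(m,0,2)[0],key=cv2.contourArea)
        for z in(.007,):
          pts=np.array([pix2w(c,p[0][0],p[0][1],z)[:2] for p in cs],np.float32)
          r=cv2.minAreaRect(pts)
          print(n,round(d["confidence"],2),len(xs),z,np.round(r[0],3),np.round(r[1],3),round(r[2],1))
  print([(np.round(d["at"],3).tolist(),round(d["confidence"],2)) for d in robot.place_of(n,"tag1")])
snap("side","s6.png",(220,180,400,315),4.4)
st(); s=plan([.4235,.0055,.05],down(158)); plan([.4235,.0055,.05],down(68))
E
```

```text
clock: 14.88
tool_pos: [0.6259, -0.0173, 0.0078]
tool_rot: [-0.246, -3.129, -0.0]
force: [-0.2, -0.5, 0.2]
gripper_width: 0.0918
clock: 15.88
tool_pos: [0.6269, -0.0175, 0.0093]
tool_rot: [0.246, 3.132, -0.0]
force: [-0.5, -1.1, -0.1]
gripper_width: 0.0415
clock: 16.72
tool_pos: [0.6303, -0.0179, 0.1058]
tool_rot: [0.245, 3.121, -0.001]
force: [2.0, 0.4, 0.1]
gripper_width: 0.0916
side 0.68 201 0.007 [0.426 0.01 ] [0.062 0.048] 71.3
side 0.48 185 0.007 [ 0.631 -0.031] [0.051 0.057] 77.3
[([0.628, -0.022, 0.024], 0.68), ([0.627, -0.019, 0.001], 0.56), ([0.425, 0.006, 0.001], 0.56), ([0.63, -0.015, 0.01], 0.49), ([0.628, -0.015, 0.018], 0.46), ([0.383, -0.557, 0.002], 0.24)]
t 16.92 pos [ 0.6261 -0.0173  0.0982] rot [-2.461e-01 -3.130e+00 -4.000e-04] w 0.0914 F [0.4 0.7 0.3]
N 7 row [[0.0289,-0.0041,0.0069],[-0.00,-0.02,1.86]]
N 18 row [[0.0081,-0.0101,0.0027],[-0.01,-0.00,5.72]]
```

View pics/s6.png

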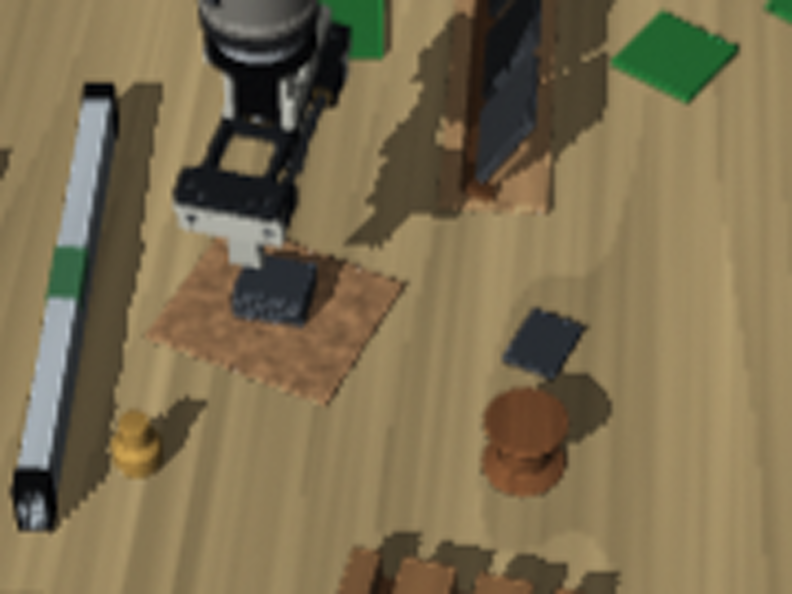

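```bash
python3 - <<'E'
from h import *
plan([.4235,.006,.05],down(69))
E
python3 -m handwheel '[[[0.0081,-0.0101,0.0027],[0,0,5.66]],[[0.0081,-0.0101,0.0027],[0,0,5.66]],[[0.0081,-0.0101,0.0027],[0,0,5.66]],[[0.0081,-0.0101,0.0027],[0,0,5.66]],[[0.0081,-0.0101,0.0027],[0,0,5.66]],[[0.0081,-0.0101,0.0027],[0,0,5.66]],[[0.0081,-0.0101,0.0027],[0,0,5.66]],[[0.0081,-0.0101,0.0027],[0,0,5.66]],[[0.0081,-0.0101,0.0027],[0,0,5.66]],[[0.0081,-0.0101,0.0027],[0,0,5.66]],[[0.0081,-0.0101,0.0027],[0,0,5.66]],[[0.0081,-0.0101,0.0027],[0,0,5.66]],[[0.0081,-0.0101,0.0027],[0,0,5.66]],[[0.0081,-0.0101,0.0027],[0,0,5.66]],[[0.0081,-0.0101,0.0027],[0,0,5.66]],[[0.0081,-0.0101,0.0027],[0,0,5.66]],[[0.0081,-0.0101,0.0027],[0,0,5.66]],[[0.0081,-0.0101,0.0027],[0,0,5.66]],[[0,0,0],[0,0,0]],[[0,0,0],[0,0,0]]]' -1
python3 - <<'E'
from h import *
print([(np.round(d["at"],3).tolist(),round(d["confidence"],2)) for d in (robot.camera("side"),robot.place_of("side","tag1"))[1]])
st(); plan([.4235,.006,.0025],down(69))
E
```

```text
N 18 row [[0.0082,-0.0100,0.0027],[-0.01,-0.00,5.67]]
clock: 18.58
tool_pos: [0.4236, 0.0035, 0.0499]
tool_rot: [-2.582, -1.787, 0.002]
force: [0.3, -0.5, -0.4]
gripper_width: 0.0917
[([0.627, -0.015, 0.023], 0.61), ([0.627, -0.022, -0.005], 0.57), ([0.422, 0.004, -0.001], 0.46), ([0.625, -0.017, 0.018], 0.44), ([0.629, -0.015, 0.01], 0.41)]
t 18.68 pos [0.4247 0.0028 0.0503] rot [-2.5846e+00 -1.7859e+00  1.0000e-04] w 0.0921 F [0.6 0.2 0.1]
N 2 row [[0.0013,-0.0011,0.0239],[-0.00,0.00,0.14]]
```

```bash
python3 -m handwheel '[[[0.001,-0.001,0.024],[0,0,0]],[[0.001,-0.001,0.0238],[0,0,0]],[[0,0,0],[0,0,0]]]'; python3 -m handwheel '[[[0,0,0],[0,0,0]],[[0,0,0],[0,0,0]],[[0,0,0],[0,0,0]],[[0,0,0],[0,0,0]],[[0,0,0],[0,0,0]],[[0,0,0],[0,0,0]],[[0,0,0],[0,0,0]],[[0,0,0],[0,0,0]],[[0,0,0],[0,0,0]],[[0,0,0],[0,0,0]],[[0,0,0],[0,0,0]],[[0,0,0],[0,0,0]]]' 1
python3 -m handwheel '[[[0,0,-0.03],[0,0,0]],[[0,0,-0.03],[0,0,0]],[[0,0,0],[0,0,0]],[[0,0,0],[0,0,0]]]' 
python3 - <<'E'
from h import *
st(); s=plan([.627,-.018,.065],down(-9)); plan([.627,-.018,.035],down(-9),start=s)
E
```

```text
clock: 18.93
tool_pos: [0.4241, 0.0052, 0.0011]
tool_rot: [2.586, 1.784, 0.001]
force: [0.3, 0.2, 0.7]
gripper_width: 0.0919
clock: 19.93
tool_pos: [0.4233, 0.0058, 0.0029]
tool_rot: [2.587, 1.782, 0.001]
force: [0.2, -0.3, 2.1]
gripper_width: 0.0413
clock: 20.27
tool_pos: [0.424, 0.0057, 0.0638]
tool_rot: [2.585, 1.781, 0.004]
force: [-0.4, 0.1, -1.7]
gripper_width: 0.0414
t 20.27 pos [0.424  0.0057 0.0638] rot [2.5852 1.7812 0.0037] w 0.0414 F [-0.4  0.1 -1.7]
N 14 row [[0.0122,0.0100,-0.0001],[0.01,-0.01,5.58]]
N 1 row [[-0.0000,-0.0000,0.0300],[0.00,-0.00,0.00]]
```

```bash
python3 -m handwheel '[[[0.0122,0.0100,-0.0001],[0,0,5.58]],[[0.0122,0.0100,-0.0001],[0,0,5.58]],[[0.0122,0.0100,-0.0001],[0,0,5.58]],[[0.0122,0.0100,-0.0001],[0,0,5.58]],[[0.0122,0.0100,-0.0001],[0,0,5.58]],[[0.0122,0.0100,-0.0001],[0,0,5.58]],[[0.0122,0.0100,-0.0001],[0,0,5.58]],[[0.0122,0.0100,-0.0001],[0,0,5.58]],[[0.0122,0.0100,-0.0001],[0,0,5.58]],[[0.0122,0.0100,-0.0001],[0,0,5.58]],[[0.0122,0.0100,-0.0001],[0,0,5.58]],[[0.0122,0.0100,-0.0001],[0,0,5.58]],[[0.0122,0.0100,-0.0001],[0,0,5.58]],[[0.0122,0.0100,-0.0001],[0,0,5.58]],[[0,0,0],[0,0,0]],[[0,0,0],[0,0,0]],[[0,0,0],[0,0,0]],[[0,0,0],[0,0,0]]]' 
python3 - <<'E'
from h import *
s=st(); plan([.627,-.018,.035],down(-9))
snap("side","s7.png",(220,200,340,290),6)
E
```

```text
clock: 21.77
tool_pos: [0.6249, -0.0166, 0.0634]
tool_rot: [-3.132, 0.243, 0.003]
force: [-0.6, 0.8, -0.8]
gripper_width: 0.0414
t 21.77 pos [ 0.6249 -0.0166  0.0634] rot [-3.1318e+00  2.4300e-01  3.0000e-03] w 0.0414 F [-0.6  0.8 -0.8]
N 1 row [[0.0023,0.0011,0.0284],[-0.01,0.11,0.13]]
```

View pics/s7.png

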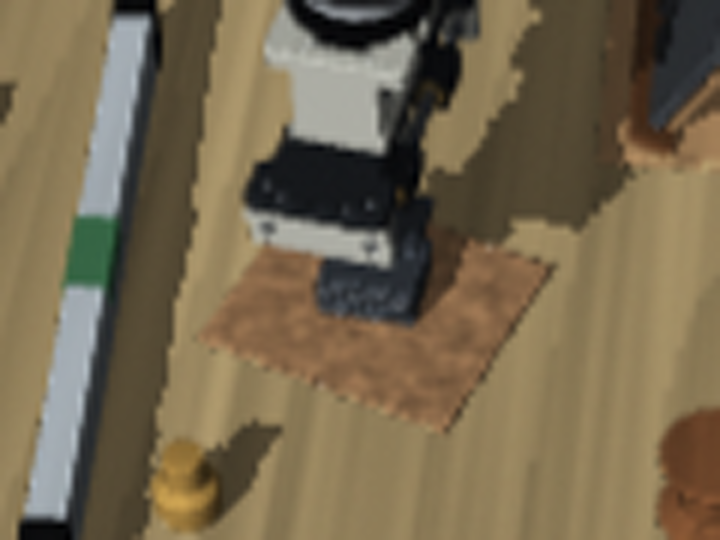

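```bash
python3 -m handwheel '[[[0.0015,0.001,0.014],[0,0,0.1]],[[0,0,0.014],[0,0,0]],[[0,0,0],[0,0,0]],[[0,0,0],[0,0,0]]]';  python3 -c "
from h import *
st()"; python3 -m handwheel '[[[0,0,0],[0,0,0]],[[0,0,0],[0,0,0]],[[0,0,0],[0,0,0]],[[0,0,0],[0,0,0]]]'
```

```text
clock: 22.15
tool_pos: [0.6267, -0.018, 0.036]
tool_rot: [-3.132, 0.247, 0.002]
force: [0.5, -0.0, -0.4]
gripper_width: 0.0414
t 22.15 pos [ 0.6267 -0.018   0.036 ] rot [-3.1316e+00  2.4740e-01  2.5000e-03] w 0.0414 F [ 0.5 -0.  -0.4]
clock: 22.48
tool_pos: [0.6275, -0.0184, 0.0368]
tool_rot: [-3.132, 0.249, -0.001]
force: [0.1, 0.3, -1.1]
gripper_width: 0.0415
```

```bash
python3 -m handwheel '[[[0,0,0.0018],[0,0,0]],[[0,0,0],[0,0,0]],[[0,0,0],[0,0,0]]]'; python3 -m handwheel '[[[0,0,0],[0,0,0]],[[0,0,0],[0,0,0]],[[0,0,0],[0,0,0]],[[0,0,0],[0,0,0]],[[0,0,0],[0,0,0]],[[0,0,0],[0,0,0]],[[0,0,0.014],[0,0,0]],[[0,0,0.0135],[0,0,0]],[[0,0,0],[0,0,0]],[[0,0,0],[0,0,0]],[[0,0,0],[0,0,0]]]' -1;  python3 -m handwheel '[[[0,0,0],[0,0,0]],[[0,0,0],[0,0,0]],[[0,0,0],[0,0,0]],[[0,0,0],[0,0,0]],[[0,0,0],[0,0,0]],[[0,0,0],[0,0,0]],[[0,0,0],[0,0,0]],[[0,0,0],[0,0,0]],[[0,0,0],[0,0,0]],[[0,0,0],[0,0,0]],[[0,0,0],[0,0,0]],[[0,0,0],[0,0,0]]]' 1
python3 -m handwheel '[[[0,0,0],[0,0,0]],[[0,0,0],[0,0,0]],[[0,0,0],[0,0,0]],[[0,0,0],[0,0,0]],[[0,0,0],[0,0,0]],[[0,0,0],[0,0,0]],[[0,0,-0.03],[0,0,0]],[[0,0,-0.03],[0,0,0]],[[0,0,0],[0,0,0]],[[0,0,0],[0,0,0]]]' -1
python3 - <<'E'
from h import *
snap("side","s8.png",(220,180,400,315),4.4)
st(); plan([.627,-.018,.067],down(81)); 
E
```

```text
clock: 22.73
tool_pos: [0.6272, -0.0184, 0.0343]
tool_rot: [-3.132, 0.249, 0.0]
force: [-0.5, 0.5, -1.5]
gripper_width: 0.0415
clock: 23.65
tool_pos: [0.6276, -0.0185, 0.0075]
tool_rot: [-3.132, 0.249, -0.001]
force: [-0.1, 0.4, 0.5]
gripper_width: 0.092
clock: 24.65
tool_pos: [0.6274, -0.0184, 0.0069]
tool_rot: [-3.132, 0.249, -0.0]
force: [0.6, 1.0, 0.7]
gripper_width: 0.0422
clock: 25.48
tool_pos: [0.6287, -0.0187, 0.0689]
tool_rot: [3.131, -0.249, 0.007]
force: [-0.2, 0.2, -0.2]
gripper_width: 0.0913
t 25.53 pos [ 0.6275 -0.0185  0.0673] rot [-3.1317e+00  2.4900e-01 -1.5000e-03] w 0.0919 F [-0.7  0.2 -0.3]
N 16 row [[-0.0000,-0.0000,0.0000],[0.00,-0.00,-5.63]]
```

View pics/s8.png

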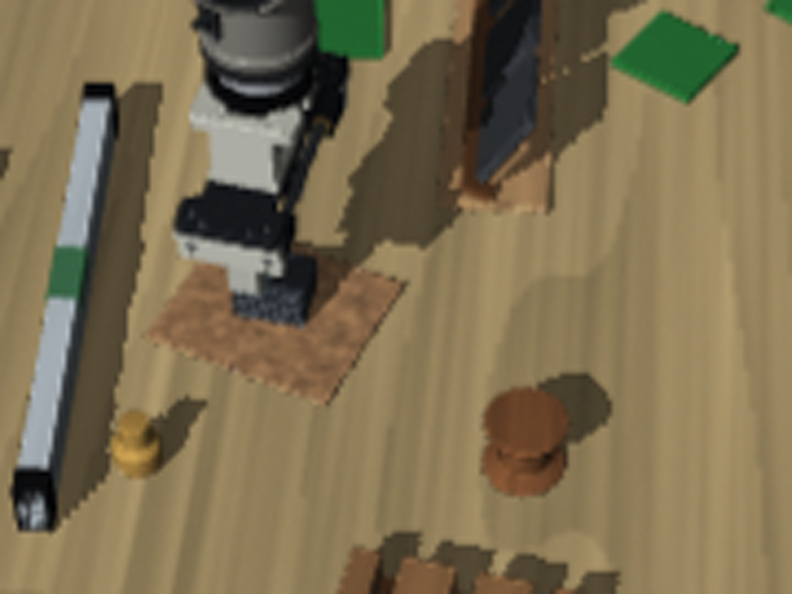

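Now the squeeze along the long side.

```bash
python3 -m handwheel '[[[0,0,0],[0,0,-5.625]],[[0,0,0],[0,0,-5.625]],[[0,0,0],[0,0,-5.625]],[[0,0,0],[0,0,-5.625]],[[0,0,0],[0,0,-5.625]],[[0,0,0],[0,0,-5.625]],[[0,0,0],[0,0,-5.625]],[[0,0,0],[0,0,-5.625]],[[0,0,0],[0,0,-5.625]],[[0,0,0],[0,0,-5.625]],[[0,0,0],[0,0,-5.625]],[[0,0,0],[0,0,-5.625]],[[0,0,0],[0,0,-5.625]],[[0,0,0],[0,0,-5.625]],[[0,0,0],[0,0,-5.625]],[[0,0,0],[0,0,-5.625]],[[0,0,0],[0,0,0]],[[0,0,0],[0,0,0]],[[0,0,0],[0,0,0]]]'
python3 -c "
from h import *
st(); plan([.627,-.018,.007],down(81))"
python3 -m handwheel '[[[0,0,0.03],[0,0,0]],[[0,0,0.03],[0,0,0]],[[0,0,0],[0,0,0]],[[0,0,0],[0,0,0]],[[0,0,0],[0,0,0]]]'
```

```text
clock: 27.12
tool_pos: [0.6269, -0.0184, 0.066]
tool_rot: [-2.392, -2.034, 0.001]
force: [0.3, -0.3, 0.8]
gripper_width: 0.0919
t 27.12 pos [ 0.6269 -0.0184  0.066 ] rot [-2.3924e+00 -2.0342e+00  1.5000e-03] w 0.0919 F [ 0.3 -0.3  0.8]
N 2 row [[0.0002,0.0001,0.0295],[-0.04,-0.00,-0.13]]
clock: 27.53
tool_pos: [0.6271, -0.0185, 0.0065]
tool_rot: [-2.392, -2.036, 0.001]
force: [-0.1, 0.1, -0.4]
gripper_width: 0.0916
```

```bash
python3 -m handwheel '[[[0,0,0],[0,0,0]],[[0,0,0],[0,0,0]],[[0,0,0],[0,0,0]],[[0,0,0],[0,0,0]],[[0,0,0],[0,0,0]],[[0,0,0],[0,0,0]],[[0,0,0],[0,0,0]],[[0,0,0],[0,0,0]],[[0,0,0],[0,0,0]],[[0,0,0],[0,0,0]],[[0,0,0],[0,0,0]],[[0,0,0],[0,0,0]]]' 1
python3 -m handwheel '[[[0,0,0],[0,0,0]],[[0,0,0],[0,0,0]],[[0,0,0],[0,0,0]],[[0,0,0],[0,0,0]],[[0,0,0],[0,0,0]],[[0,0,0],[0,0,0]],[[0,0,-0.03],[0,0,0]],[[0,0,-0.03],[0,0,0]],[[0,0,-0.03],[0,0,0]],[[0,0,-0.03],[0,0,0]],[[0,0,0],[0,0,0]],[[0,0,0],[0,0,0]]]' -1
```

```text
clock: 28.53
tool_pos: [0.6272, -0.0184, 0.007]
tool_rot: [-2.39, -2.038, 0.0]
force: [-1.5, 0.5, 1.6]
gripper_width: 0.0538
clock: 29.53
tool_pos: [0.6284, -0.0186, 0.1291]
tool_rot: [2.388, 2.036, 0.005]
force: [0.3, -0.1, -0.6]
gripper_width: 0.092
```

```bash
cat >> h.py <<'E'
def tilt(th,a): # tool down with x at th, then tilted about tool x by a deg
    return down(th)@R.from_euler('x',a,degrees=True).as_matrix()
def pq(c): # plaque centre -> grasp tcp, hover
    c=np.array(c);T=tilt(90,-30);z=T[:,2];print(z.round(3)); g=c-z*.016; return g,g-z*.07,T
E
python3 - <<'E'
from h import *
g,hv,T=pq([.467,-.179,.055]); print(g,hv)
plan(hv,T)
c=robot.camera("top"); print([(np.round(d["at"],3).tolist(),round(d["confidence"],2)) for d in robot.place_of("top","plaque1")])
print([(np.round(d["at"],3).tolist(),round(d["confidence"],2)) for d in robot.place_of("top","slot1")])
c=robot.camera("side"); print([(np.round(d["at"],3).tolist(),round(d["confidence"],2)) for d in robot.place_of("side","plaque1")])
print([(np.round(d["at"],3).tolist(),round(d["confidence"],2)) for d in robot.place_of("side","slot1")])
print([(np.round(d["at"],3).tolist(),round(d["confidence"],2)) for d in robot.place_of("side","tag1")])
E
```

```text
[ 0.5   -0.    -0.866]
[ 0.459      -0.179       0.06885641] [ 0.424      -0.179       0.12947818]
N 9 row [[-0.0198,-0.0207,-0.0051],[-3.30,0.27,-0.99]]
[([0.464, -0.369, 0.054], 0.91), ([0.467, -0.177, 0.056], 0.87), ([0.207, -0.392, 0.004], 0.85), ([0.466, -0.274, 0.056], 0.78), ([0.61, -0.323, 0.002], 0.73), ([0.334, -0.317, 0.003], 0.65)]
[([0.47, 0.275, 0.004], 0.91), ([0.416, 0.286, 0.007], 0.78), ([0.524, 0.267, 0.014], 0.61)]
[([0.334, -0.315, 0.006], 0.84), ([0.467, -0.268, 0.054], 0.77), ([0.209, -0.39, 0.005], 0.73), ([0.616, -0.322, 0.006], 0.72), ([0.468, -0.181, 0.056], 0.69), ([0.465, -0.367, 0.05], 0.49)]
[([0.521, 0.271, 0.009], 0.62), ([0.418, 0.287, 0.01], 0.58), ([0.63, -0.016, 0.01], 0.58), ([0.47, 0.28, 0.006], 0.57)]
[([0.63, -0.021, 0.025], 0.6), ([0.632, -0.014, 0.01], 0.56), ([0.627, -0.018, 0.032], 0.54), ([0.629, -0.022, -0.002], 0.47), ([0.625, -0.016, 0.019], 0.46), ([0.468, -0.368, 0.054], 0.2)]
```

```bash
python3 -m handwheel '[[[-0.0198,-0.0207,-0.0051],[-3.30,0.27,-0.99]],[[-0.0198,-0.0207,-0.0051],[-3.30,0.27,-0.99]],[[-0.0198,-0.0207,-0.0051],[-3.30,0.27,-0.99]],[[-0.0198,-0.0207,-0.0051],[-3.30,0.27,-0.99]],[[-0.0198,-0.0207,-0.0051],[-3.30,0.27,-0.99]],[[-0.0198,-0.0207,-0.0051],[-3.30,0.27,-0.99]],[[-0.0198,-0.0207,-0.0051],[-3.30,0.27,-0.99]],[[-0.0198,-0.0207,-0.0051],[-3.30,0.27,-0.99]],[[-0.0198,-0.0207,-0.0051],[-3.30,0.27,-0.99]],[[0,0,0],[0,0,0]],[[0,0,0],[0,0,0]],[[0,0,0],[0,0,0]]]' 0.1
python3 - <<'E'
from h import *
s=st(); print(s["joint_pos"].round(2) if hasattr(s["joint_pos"],'round') else s["joint_pos"])
g,hv,T=pq([.467,-.179,.055]); plan(g,T)
snap("top","t9.png",(320,180,500,315),4.4)
snap("side","s9.png",(220,120,400,255),4.4)
E
```

```text
clock: 30.88
tool_pos: [0.4472, -0.157, 0.1317]
tool_rot: [1.991, 1.957, 0.469]
force: [0.3, 0.3, 0.5]
gripper_width: 0.041
t 30.88 pos [ 0.4472 -0.157   0.1317] rot [1.991  1.9568 0.4689] w 0.041 F [0.3 0.3 0.5]
[-0.7   0.2   2.15  0.62  0.52 -1.19]
[ 0.5   -0.    -0.866]
N 3 row [[-0.0075,-0.0060,0.0204],[-1.32,-0.15,-0.37]]
```

View pics/t9.png

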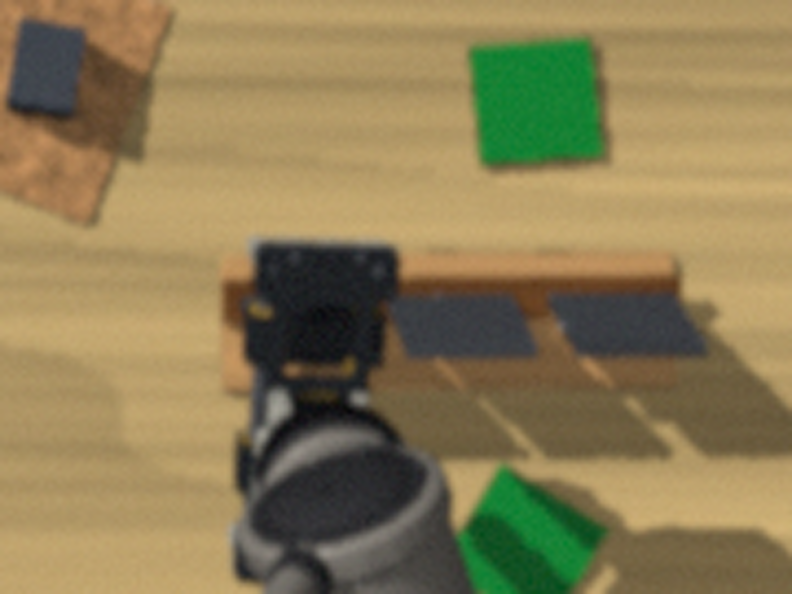

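View pics/s9.png

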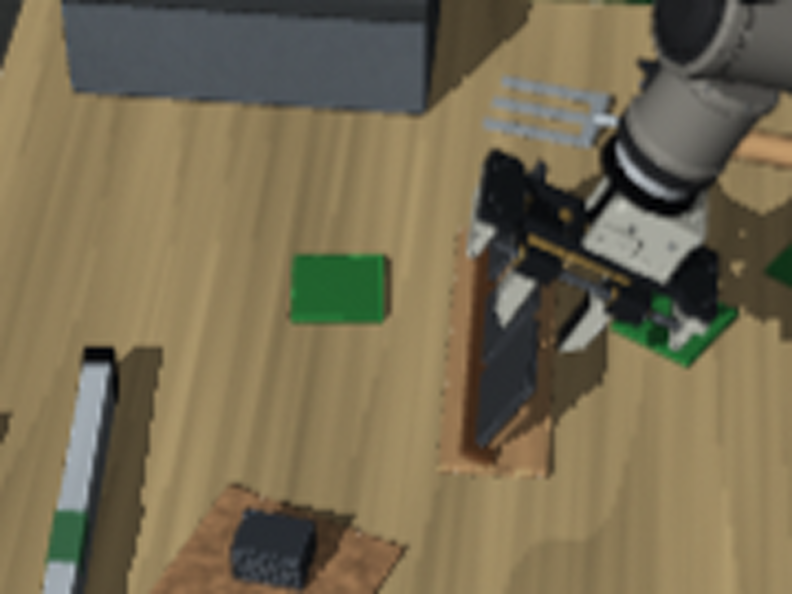

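```bash
python3 - <<'E'
from h import *
g,hv,T=pq([.467,-.179,.055]); plan(hv,T,15,2)
E
```

```text
[ 0.5   -0.    -0.866]
N 3 row [[-0.0076,-0.0072,-0.0030],[-1.32,-0.16,-0.33]]
```

```bash
python3 -m handwheel '[[[-0.0076,-0.0072,-0.0030],[-1.32,-0.16,-0.33]],[[-0.0076,-0.0072,-0.0030],[-1.32,-0.16,-0.33]],[[-0.0076,-0.0072,-0.0030],[-1.32,-0.16,-0.33]],[[0,0,0],[0,0,0]],[[0,0,0],[0,0,0]],[[0,0,0],[0,0,0]]]'
python3 - <<'E'
from h import *
g,hv,T=pq([.467,-.179,.055]); plan(g,T,15,3); s=st(); print(R.from_rotvec(s["tool_rot"]).as_matrix().round(3), np.round(s["joint_pos"],2))
snap("top","t10.png",(320,180,500,315),4.4)
snap("side","s10.png",(290,160,380,228),8.8)
E
```

```text
clock: 31.48
tool_pos: [0.4239, -0.1791, 0.1296]
tool_rot: [1.927, 1.927, 0.516]
force: [0.2, -0.2, 0.2]
gripper_width: 0.0412
[ 0.5   -0.    -0.866]
N 5 row [[0.0000,0.0000,0.0140],[-0.00,-0.00,-0.01]]
t 31.48 pos [ 0.4239 -0.1791  0.1296] rot [1.9274 1.9265 0.5164] w 0.0412 F [ 0.2 -0.2  0.2]
[[ 0.     0.866  0.5  ]
 [ 1.    -0.     0.   ]
 [ 0.     0.5   -0.866]] [-0.84  0.19  2.23  0.86  0.51 -1.55]
```

View pics/s10.png

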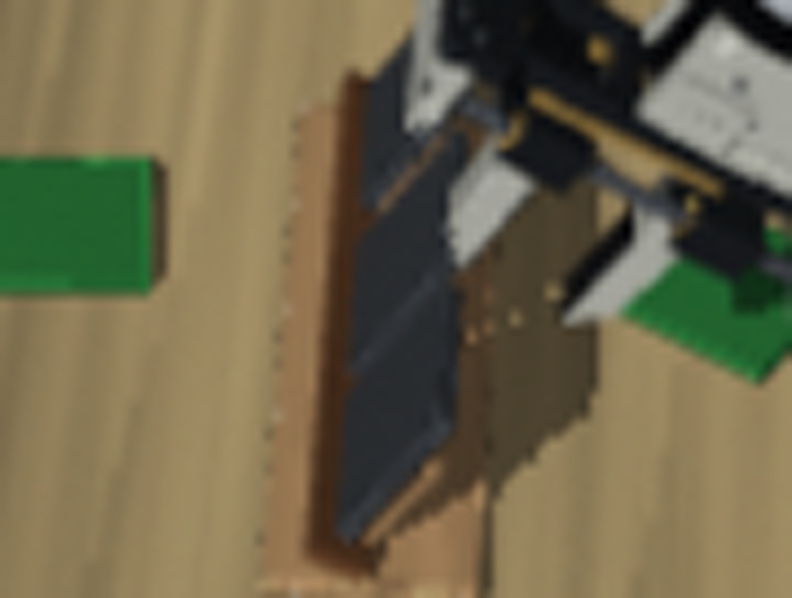

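```bash
python3 -m handwheel '[[[0,0,0.014],[0,0,0]],[[0,0,0.014],[0,0,0]],[[0,0,0.014],[0,0,0]],[[0,0,0.014],[0,0,0]],[[0,0,0.014],[0,0,0]],[[0,0,0],[0,0,0]],[[0,0,0],[0,0,0]]]'
python3 -m handwheel '[[[0,0,0],[0,0,0]],[[0,0,0],[0,0,0]],[[0,0,0],[0,0,0]],[[0,0,0],[0,0,0]],[[0,0,0],[0,0,0]],[[0,0,0],[0,0,0]],[[0,0,0],[0,0,0]],[[0,0,0],[0,0,0]],[[0,0,0],[0,0,0]],[[0,0,0],[0,0,0]]]' 1
python3 - <<'E'
from h import *
s=st();
snap("side","s11.png",(290,160,380,228),8.8)
E
```

```text
clock: 32.17
tool_pos: [0.4585, -0.1786, 0.0684]
tool_rot: [1.928, 1.928, 0.517]
force: [1.0, -0.4, 0.1]
gripper_width: 0.0413
clock: 33.0
tool_pos: [0.4582, -0.1795, 0.0691]
tool_rot: [1.927, 1.925, 0.516]
force: [-4.3, -0.6, 6.0]
gripper_width: 0.0079
t 33.0 pos [ 0.4582 -0.1795  0.0691] rot [1.9273 1.9254 0.5162] w 0.0079 F [-4.3 -0.6  6. ]
```

View pics/s11.png

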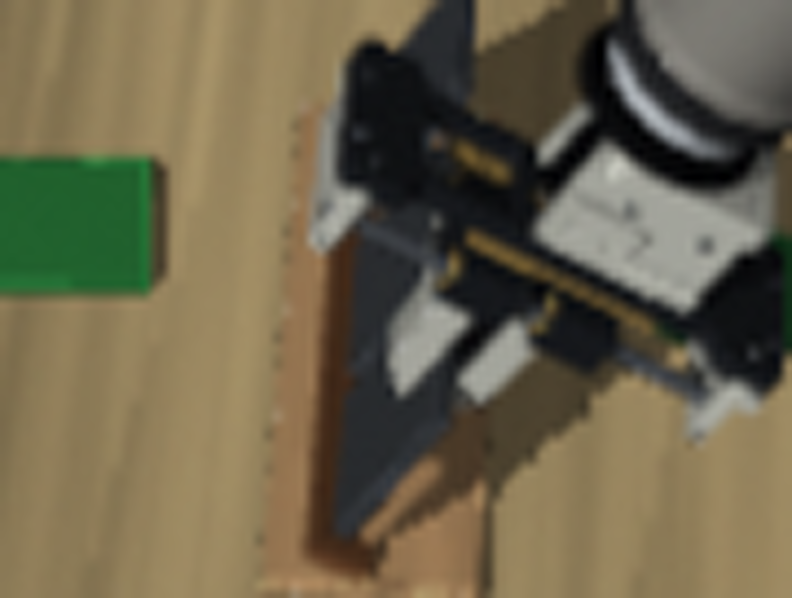

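```bash
python3 -m handwheel '[[[0,0,-0.012],[0,0,0]],[[0,0,-0.016],[0,0,0]],[[0,0,-0.016],[0,0,0]],[[0,0,-0.016],[0,0,0]],[[0,0,-0.016],[0,0,0]],[[0,0,0],[0,0,0]]]'
python3 - <<'E'
from h import *
s=st(); s=plan([.44,-.12,.18],down(90),20,3); s=plan([.418,.286,.18],down(81.2),start=s)
E
```

```text
clock: 33.55
tool_pos: [0.42, -0.1798, 0.1363]
tool_rot: [1.925, 1.924, 0.516]
force: [0.4, 0.1, -1.6]
gripper_width: 0.0075
t 33.55 pos [ 0.42   -0.1798  0.1363] rot [1.9253 1.9242 0.5155] w 0.0075 F [ 0.4  0.1 -1.6]
N 11 row [[0.0054,0.0029,-0.0033],[2.74,0.01,-0.00]]
N 13 row [[0.0311,-0.0039,-0.0000],[0.00,0.00,0.68]]
```

```bash
python3 -m handwheel '[[[0.0054,0.0029,-0.0033],[2.74,0,0]],[[0.0054,0.0029,-0.0033],[2.74,0,0]],[[0.0054,0.0029,-0.0033],[2.74,0,0]],[[0.0054,0.0029,-0.0033],[2.74,0,0]],[[0.0054,0.0029,-0.0033],[2.74,0,0]],[[0.0054,0.0029,-0.0033],[2.74,0,0]],[[0.0054,0.0029,-0.0033],[2.74,0,0]],[[0.0054,0.0029,-0.0033],[2.74,0,0]],[[0.0054,0.0029,-0.0033],[2.74,0,0]],[[0.0054,0.0029,-0.0033],[2.74,0,0]],[[0.0054,0.0029,-0.0033],[2.74,0,0]],[[0,0,0],[0,0,0]]]'
python3 - <<'E'
from h import *
s=plan([.418,.286,.18],down(81.2),28)
E
```

```text
clock: 34.55
tool_pos: [0.4424, -0.1188, 0.1772]
tool_rot: [-2.217, -2.222, -0.0]
force: [-0.5, -1.0, -2.6]
gripper_width: 0.0079
N 16 row [[0.0252,-0.0033,-0.0001],[-0.01,-0.01,0.56]]
```

```bash
python3 -m handwheel '[[[0.0252,-0.0033,0],[0,0,0.56]],[[0.0252,-0.0033,0],[0,0,0.56]],[[0.0252,-0.0033,0],[0,0,0.56]],[[0.0252,-0.0033,0],[0,0,0.56]],[[0.0252,-0.0033,0],[0,0,0.56]],[[0.0252,-0.0033,0],[0,0,0.56]],[[0.0252,-0.0033,0],[0,0,0.56]],[[0.0252,-0.0033,0],[0,0,0.56]],[[0.0252,-0.0033,0],[0,0,0.56]],[[0.0252,-0.0033,0],[0,0,0.56]],[[0.0252,-0.0033,0],[0,0,0.56]],[[0.0252,-0.0033,0],[0,0,0.56]],[[0.0252,-0.0033,0],[0,0,0.56]],[[0.0252,-0.0033,0],[0,0,0.56]],[[0.0252,-0.0033,0],[0,0,0.56]],[[0.0252,-0.0033,0],[0,0,0.56]],[[0,0,0],[0,0,0]],[[0,0,0],[0,0,0]],[[0,0,0],[0,0,0]]]'
python3 - <<'E'
from h import *
c=snap("top","t12.png",(170,190,310,295),5.6);
s=st();s=plan([.4186,.286,.115],down(81.2),28)
snap("side","s12.png",(260,220,400,360),5)
# rack top outline fit from top region
for n in("top","side"):
  c=robot.camera(n)
  print([(np.round(d["at"],3).tolist(),round(d["confidence"],2)) for d in robot.place_of(n,"slot1")])
  print([(np.round(d["at"],3).tolist(),round(d["confidence"],2)) for d in robot.place_of(n,"plaque1")])
E
```

```text
clock: 36.13
tool_pos: [0.4171, 0.285, 0.1771]
tool_rot: [-2.386, -2.04, 0.003]
force: [-0.6, -0.4, -1.0]
gripper_width: 0.0079
t 36.18 pos [0.4173 0.2847 0.1773] rot [-2.3876 -2.0391  0.0028] w 0.0078 F [-0.1 -0.1 -0.8]
N 3 row [[0.0005,0.0004,0.0208],[-0.05,0.00,-0.07]]
[([0.523, 0.273, 0.01], 0.85), ([0.419, 0.282, 0.01], 0.66), ([0.473, 0.275, 0.005], 0.62), ([0.461, -0.368, 0.058], 0.35)]
[([0.468, -0.273, 0.054], 0.91), ([0.463, -0.368, 0.056], 0.9), ([0.209, -0.39, 0.001], 0.68), ([0.418, 0.288, 0.163], 0.63), ([0.614, -0.319, 0.002], 0.62), ([0.338, -0.314, 0.004], 0.61), ([0.572, 0.461, 0.0], 0.53)]
[([0.519, 0.268, 0.007], 0.73), ([0.422, 0.286, 0.005], 0.63), ([0.468, 0.283, 0.01], 0.56)]
[([0.336, -0.312, 0.005], 0.8), ([0.616, -0.322, 0.005], 0.63), ([0.469, -0.268, 0.055], 0.56), ([0.208, -0.391, 0.003], 0.55), ([0.468, -0.365, 0.052], 0.52), ([0.42, 0.283, 0.164], 0.48)]
```

View pics/t12.png

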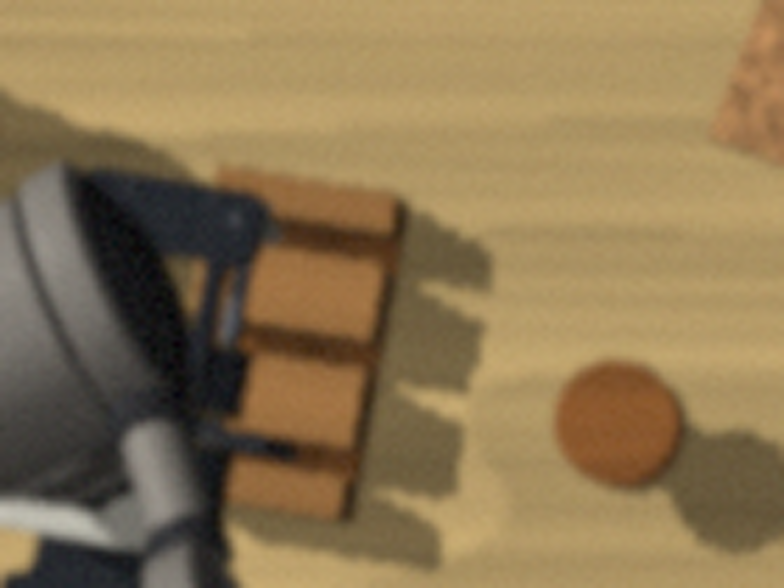

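View pics/s12.png

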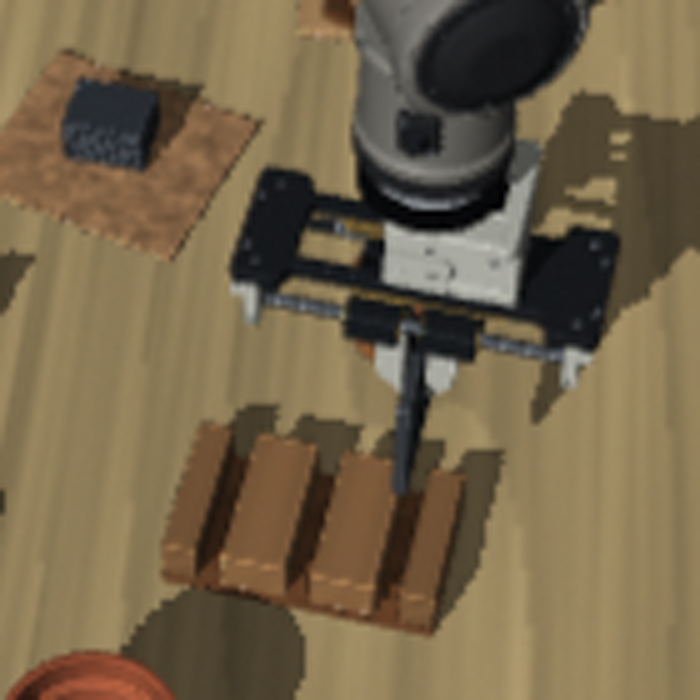

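```bash
python3 -m handwheel '[[[0.0005,0.0005,0.021],[0,0,0]],[[0.0005,0.0005,0.021],[0,0,0]],[[0,0.0005,0.021],[0,0,0]],[[0,0,0.014],[0,0,0]],[[0,0,0],[0,0,0]],[[0,0,0],[0,0,0]],[[0,0,0],[0,0,0]]]'
python3 - <<'E'
from h import *
s=st();s=plan([.419,.286,.0625],down(81.2),8)
snap("side","s13.png",(280,260,370,350),7.7)
c=robot.camera("side")
O=np.array([.4705,.2777,.038]);y=np.radians(-9.0);X=np.array([np.cos(y),np.sin(y),0]);Y=np.array([-np.sin(y),np.cos(y),0])
im=c["color"][:,:,::-1].copy()
im=cv2.resize(im[260:350,280:370],None,fx=7.7,fy=7.7,interpolation=cv2.INTER_CUBIC)
for k in(-1,0,1):
  for w in(-.007,.007):
    p=w2pix(c,[O+X*(k*.052+w)+Y*.045,O+X*(k*.052+w)-Y*.045]); q=((p-[279.5,259.5])*7.7).astype(int); cv2.line(im,tuple(map(int,q[0])),tuple(map(int,q[1])),(0,255,255),1)
cv2.imwrite("pics/s13b.png",im)
c=robot.camera("top");im=c["color"][:,:,::-1].copy()
im=cv2.resize(im[200:300,180:280],None,fx=6,fy=6,interpolation=cv2.INTER_CUBIC)
for k in(-1,0,1):
  for w in(-.007,.007):
    p=w2pix(c,[O+X*(k*.052+w)+Y*.045,O+X*(k*.052+w)-Y*.045]); q=((p-[179.5,199.5])*6).astype(int); cv2.line(im,tuple(map(int,q[0])),tuple(map(int,q[1])),(0,255,255),1)
cv2.imwrite("pics/t13b.png",im)
E
```

```text
clock: 37.12
tool_pos: [0.4198, 0.2866, 0.102]
tool_rot: [-2.389, -2.04, -0.001]
force: [0.1, 0.1, -0.2]
gripper_width: 0.0081
t 37.12 pos [0.4198 0.2866 0.102 ] rot [-2.3886e+00 -2.0396e+00 -1.3000e-03] w 0.0081 F [ 0.1  0.1 -0.2]
N 6 row [[-0.0001,-0.0001,0.0066],[-0.00,-0.01,-0.04]]
```

View pics/s13b.png

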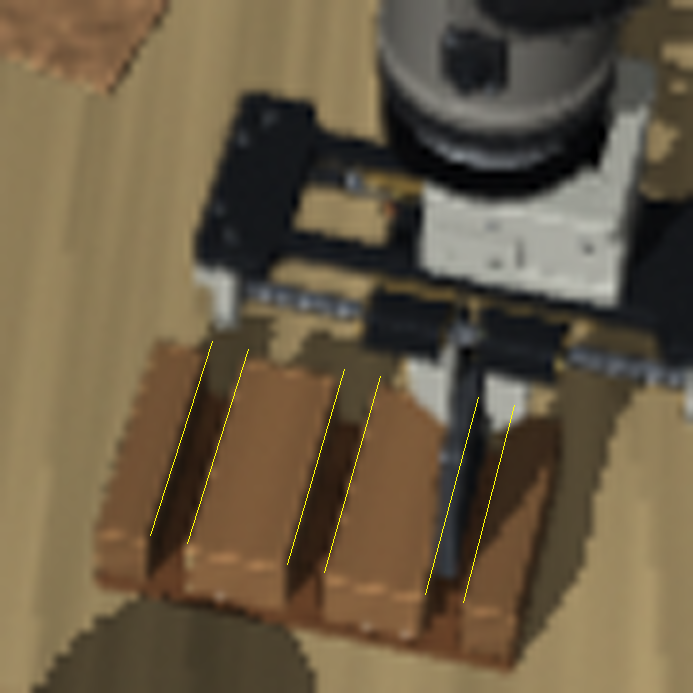

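View pics/t13b.png

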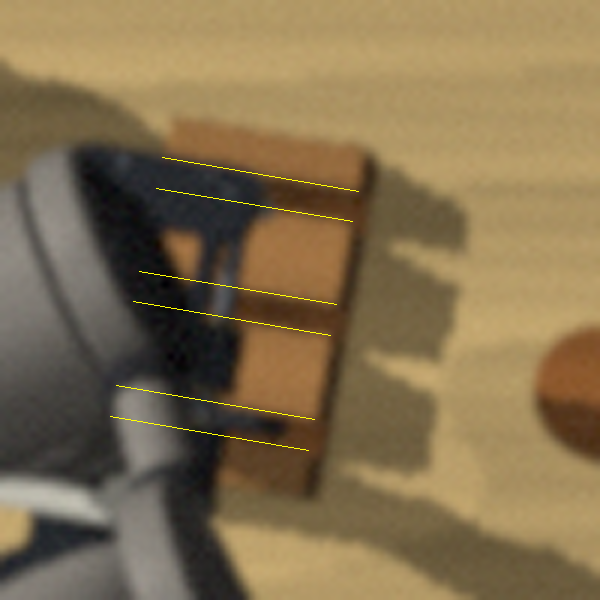

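```bash
python3 -m handwheel '[[[0,0,0.0066],[0,0,0]],[[0,0,0.0066],[0,0,0]],[[0,0,0.0066],[0,0,0]],[[0,0,0.0066],[0,0,0]],[[0,0,0.0066],[0,0,0]],[[0,0,0],[0,0,0]],[[0,0,0],[0,0,0]]]'
python3 -m handwheel '[[[0,0,0.003],[0,0,0]],[[0,0,0],[0,0,0]],[[0,0,0],[0,0,0]]]'
python3 -m handwheel '[[[0,0,0.002],[0,0,0]],[[0,0,0],[0,0,0]],[[0,0,0],[0,0,0]]]'
```

```text
clock: 37.85
tool_pos: [0.4188, 0.2862, 0.0673]
tool_rot: [-2.388, -2.039, 0.003]
force: [0.3, 0.9, -0.3]
gripper_width: 0.0076
clock: 38.1
tool_pos: [0.4192, 0.2864, 0.0651]
tool_rot: [-2.388, -2.039, 0.001]
force: [-0.0, -0.3, -0.5]
gripper_width: 0.0074
clock: 38.35
tool_pos: [0.4191, 0.2863, 0.063]
tool_rot: [-2.388, -2.04, 0.001]
force: [0.4, -0.0, -0.6]
gripper_width: 0.008
```

```bash
python3 -m handwheel '[[[0,0,0.002],[0,0,0]],[[0,0,0],[0,0,0]],[[0,0,0],[0,0,0]]]'; python3 -m handwheel '[[[0,0,0.0015],[0,0,0]],[[0,0,0],[0,0,0]],[[0,0,0],[0,0,0]]]'
python3 - <<'E'
from h import *
snap("side","s14.png",(280,260,370,350),7.7)
E
```

```text
clock: 38.6
tool_pos: [0.4196, 0.2868, 0.0618]
tool_rot: [-2.388, -2.04, -0.002]
force: [-0.7, 1.1, 4.1]
gripper_width: 0.0076
clock: 38.85
tool_pos: [0.4198, 0.2871, 0.0616]
tool_rot: [-2.388, -2.04, -0.004]
force: [-3.2, -0.7, 17.4]
gripper_width: 0.008
```

View pics/s14.png

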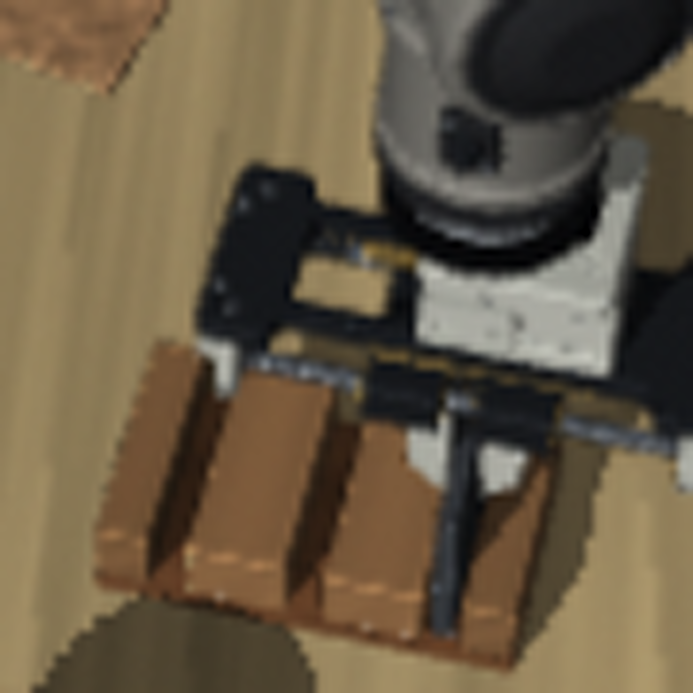

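```bash
python3 -m handwheel '[[[0,0,0],[0,0,0]],[[0,0,0],[0,0,0]],[[0,0,0],[0,0,0]],[[0,0,0],[0,0,0]],[[0,0,-0.015],[0,0,0]],[[0,0,-0.025],[0,0,0]],[[0,0,-0.03],[0,0,0]],[[0,0,-0.03],[0,0,0]],[[0,0,0],[0,0,0]],[[0,0,0],[0,0,0]]]' 0.45
python3 - <<'E'
from h import *
c=snap("side","s15.png",(280,260,370,350),7.7)
print([(np.round(d["at"],3).tolist(),round(d["confidence"],2)) for d in robot.place_of("side","plaque1")])
s=st(); s=plan([.4,-.15,.2],down(90),start=None); g,hv,T=pq([.4675,-.271,.055]);print(hv,g); s=plan(hv+[-.03,0,.05],T,20,3,start=s); plan(hv,T,15,3,start=s)
E
```

```text
clock: 39.73
tool_pos: [0.4201, 0.2867, 0.1608]
tool_rot: [-2.389, -2.04, -0.004]
force: [-0.0, 0.0, -0.0]
gripper_width: 0.0254
[([0.423, 0.284, 0.046], 0.67), ([0.469, -0.369, 0.054], 0.63), ([0.336, -0.314, 0.004], 0.58), ([0.611, -0.326, 0.007], 0.56), ([0.468, -0.265, 0.052], 0.51)]
t 39.83 pos [0.4187 0.286  0.1586] rot [-2.388  -2.0391  0.0037] w 0.0253 F [ 0.6  0.2 -1. ]
N 14 row [[-0.0312,0.0013,-0.0029],[-0.01,0.00,-0.64]]
[ 0.5   -0.    -0.866]
[ 0.4245     -0.271       0.12947818] [ 0.4595     -0.271       0.06885641]
N 10 row [[-0.0121,-0.0010,0.0019],[-3.00,0.00,0.00]]
N 5 row [[0.0000,0.0002,0.0117],[0.00,0.00,0.00]]
```

View pics/s15.png

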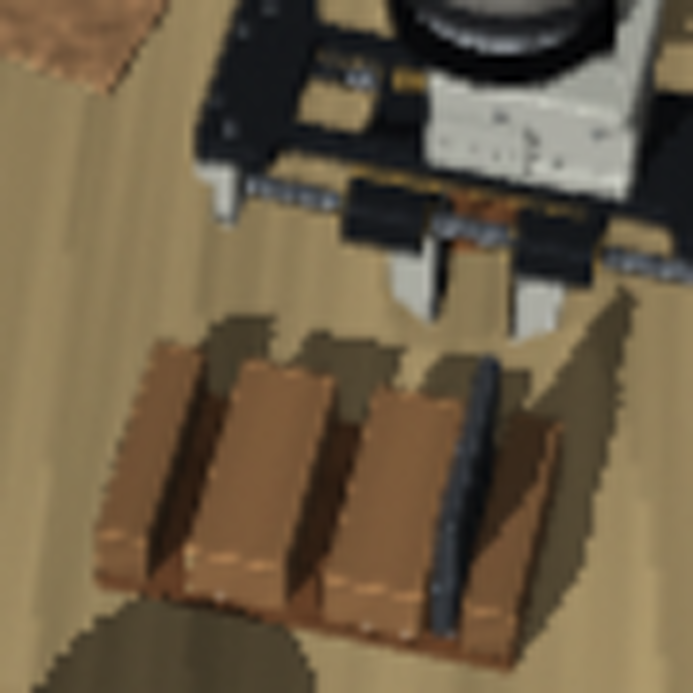

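```bash
python3 -m handwheel '[[[-0.0312,0.0013,-0.0029],[0,0,-0.64]],[[-0.0312,0.0013,-0.0029],[0,0,-0.64]],[[-0.0312,0.0013,-0.0029],[0,0,-0.64]],[[-0.0312,0.0013,-0.0029],[0,0,-0.64]],[[-0.0312,0.0013,-0.0029],[0,0,-0.64]],[[-0.0312,0.0013,-0.0029],[0,0,-0.64]],[[-0.0312,0.0013,-0.0029],[0,0,-0.64]],[[-0.0312,0.0013,-0.0029],[0,0,-0.64]],[[-0.0312,0.0013,-0.0029],[0,0,-0.64]],[[-0.0312,0.0013,-0.0029],[0,0,-0.64]],[[-0.0312,0.0013,-0.0029],[0,0,-0.64]],[[-0.0312,0.0013,-0.0029],[0,0,-0.64]],[[-0.0312,0.0013,-0.0029],[0,0,-0.64]],[[-0.0312,0.0013,-0.0029],[0,0,-0.64]],[[0,0,0],[0,0,0]]]' 0.45
python3 - <<'E'
from h import *
s=st();print(np.round(s["joint_pos"],2)); g,hv,T=pq([.4675,-.271,.055]); s=plan(hv,T,15,2.5)
E
```

```text
clock: 41.08
tool_pos: [0.4006, -0.1545, 0.1991]
tool_rot: [-2.225, -2.216, 0.003]
force: [0.1, 0.0, -0.1]
gripper_width: 0.0252
t 41.08 pos [ 0.4006 -0.1545  0.1991] rot [-2.2255 -2.2162  0.0034] w 0.0252 F [ 0.1  0.  -0.1]
[-0.55  0.2   1.81 -0.    1.14 -0.54]
[ 0.5   -0.    -0.866]
N 13 row [[-0.0090,0.0005,0.0057],[-2.32,0.01,-0.02]]
```

```bash
python3 -m handwheel '[[[-0.0090,0.0005,0.0057],[-2.32,0.01,-0.02]],[[-0.0090,0.0005,0.0057],[-2.32,0.01,-0.02]],[[-0.0090,0.0005,0.0057],[-2.32,0.01,-0.02]],[[-0.0090,0.0005,0.0057],[-2.32,0.01,-0.02]],[[-0.0090,0.0005,0.0057],[-2.32,0.01,-0.02]],[[-0.0090,0.0005,0.0057],[-2.32,0.01,-0.02]],[[-0.0090,0.0005,0.0057],[-2.32,0.01,-0.02]],[[-0.0090,0.0005,0.0057],[-2.32,0.01,-0.02]],[[-0.0090,0.0005,0.0057],[-2.32,0.01,-0.02]],[[-0.0090,0.0005,0.0057],[-2.32,0.01,-0.02]],[[-0.0090,0.0005,0.0057],[-2.32,0.01,-0.02]],[[-0.0090,0.0005,0.0057],[-2.32,0.01,-0.02]],[[-0.0090,0.0005,0.0057],[-2.32,0.01,-0.02]],[[0,0,0],[0,0,0]],[[0,0,0],[0,0,0]]]' 0.1
python3 - <<'E'
from h import *
s=st();print(np.round(s["joint_pos"],2)); g,hv,T=pq([.4675,-.270,.055]); s=plan(g,T,15,2.5)
c=robot.camera("top");print([(np.round(d["at"],3).tolist(),round(d["confidence"],2)) for d in robot.place_of("top","plaque1")])
E
```

```text
clock: 42.33
tool_pos: [0.4236, -0.266, 0.1288]
tool_rot: [1.929, 1.931, 0.521]
force: [-0.4, 0.5, 0.3]
gripper_width: 0.0415
t 42.33 pos [ 0.4236 -0.266   0.1288] rot [1.9289 1.9311 0.5211] w 0.0415 F [-0.4  0.5  0.3]
[-0.99  0.28  2.1   0.8   0.63 -1.62]
[ 0.5   -0.    -0.866]
N 5 row [[-0.0009,0.0002,0.0140],[-0.02,-0.07,-0.00]]
[([0.613, -0.319, -0.001], 0.88), ([0.462, -0.372, 0.055], 0.85), ([0.464, -0.274, 0.057], 0.77), ([0.484, -0.271, 0.0], 0.75), ([0.421, 0.29, 0.044], 0.66), ([0.472, 0.277, 0.003], 0.66)]
```

```bash
python3 -m handwheel '[[[-0.0009,0,0.014],[0,0,0]],[[-0.0009,0,0.014],[0,0,0]],[[-0.0009,0,0.014],[0,0,0]],[[-0.0009,0,0.014],[0,0,0]],[[-0.0009,0,0.014],[0,0,0]],[[0,0,0],[0,0,0]],[[0,0,0],[0,0,0]]]'
python3 -m handwheel '[[[0,0,0],[0,0,0]],[[0,0,0],[0,0,0]],[[0,0,0],[0,0,0]],[[0,0,0],[0,0,0]],[[0,0,0],[0,0,0]],[[0,0,0],[0,0,0]],[[0,0,0],[0,0,0]],[[0,0,0],[0,0,0]],[[0,0,0],[0,0,0]],[[0,0,0],[0,0,0]]]' 1
python3 -m handwheel '[[[0,0,-0.012],[0,0,0]],[[0,0,-0.016],[0,0,0]],[[0,0,-0.016],[0,0,0]],[[0,0,-0.016],[0,0,0]],[[0,0,-0.016],[0,0,0]],[[0,0,0],[0,0,0]]]'
python3 - <<'E'
from h import *
s=st(); s=plan([.44,-.17,.18],down(90),20,3); s=plan([.4705,.2777,.18],down(81),28,start=s)
E
```

```text
clock: 43.02
tool_pos: [0.4598, -0.2702, 0.0697]
tool_rot: [1.923, 1.933, 0.521]
force: [-0.0, 0.7, 0.3]
gripper_width: 0.0413
clock: 43.85
tool_pos: [0.4596, -0.2714, 0.07]
tool_rot: [1.923, 1.93, 0.52]
force: [-4.1, 0.7, 6.2]
gripper_width: 0.0079
clock: 44.35
tool_pos: [0.4212, -0.2721, 0.1372]
tool_rot: [1.921, 1.929, 0.518]
force: [-0.9, -0.4, -0.8]
gripper_width: 0.0081
t 44.35 pos [ 0.4212 -0.2721  0.1372] rot [1.9212 1.9288 0.5185] w 0.0081 F [-0.9 -0.4 -0.8]
N 11 row [[0.0093,0.0028,-0.0033],[2.74,0.00,0.02]]
N 17 row [[0.0264,-0.0002,-0.0000],[0.00,0.00,0.53]]
```

```bash
python3 -m handwheel '[[[0.0093,0.0028,-0.0033],[2.74,0,0.02]],[[0.0093,0.0028,-0.0033],[2.74,0,0.02]],[[0.0093,0.0028,-0.0033],[2.74,0,0.02]],[[0.0093,0.0028,-0.0033],[2.74,0,0.02]],[[0.0093,0.0028,-0.0033],[2.74,0,0.02]],[[0.0093,0.0028,-0.0033],[2.74,0,0.02]],[[0.0093,0.0028,-0.0033],[2.74,0,0.02]],[[0.0093,0.0028,-0.0033],[2.74,0,0.02]],[[0.0093,0.0028,-0.0033],[2.74,0,0.02]],[[0.0093,0.0028,-0.0033],[2.74,0,0.02]],[[0.0093,0.0028,-0.0033],[2.74,0,0.02]],[[0,0,0],[0,0,0]]]'
python3 - <<'E'
from h import *
s=plan([.4705,.2777,.18],down(81),28)
E
```

```text
clock: 45.35
tool_pos: [0.4421, -0.1675, 0.1781]
tool_rot: [-2.215, -2.223, -0.002]
force: [0.2, 0.1, -1.5]
gripper_width: 0.0079
N 17 row [[0.0263,-0.0002,-0.0001],[-0.01,-0.01,0.54]]
```

```bash
python3 -m handwheel '[[[0.0263,-0.0002,-0.0001],[0,0,0.54]],[[0.0263,-0.0002,-0.0001],[0,0,0.54]],[[0.0263,-0.0002,-0.0001],[0,0,0.54]],[[0.0263,-0.0002,-0.0001],[0,0,0.54]],[[0.0263,-0.0002,-0.0001],[0,0,0.54]],[[0.0263,-0.0002,-0.0001],[0,0,0.54]],[[0.0263,-0.0002,-0.0001],[0,0,0.54]],[[0.0263,-0.0002,-0.0001],[0,0,0.54]],[[0.0263,-0.0002,-0.0001],[0,0,0.54]],[[0.0263,-0.0002,-0.0001],[0,0,0.54]],[[0.0263,-0.0002,-0.0001],[0,0,0.54]],[[0.0263,-0.0002,-0.0001],[0,0,0.54]],[[0.0263,-0.0002,-0.0001],[0,0,0.54]],[[0.0263,-0.0002,-0.0001],[0,0,0.54]],[[0.0263,-0.0002,-0.0001],[0,0,0.54]],[[0.0263,-0.0002,-0.0001],[0,0,0.54]],[[0.0263,-0.0002,-0.0001],[0,0,0.54]],[[0,0,0],[0,0,0]],[[0,0,0],[0,0,0]]]'
python3 -m handwheel '[[[0,0,0],[0,0,0]],[[0,0,0],[0,0,0]]]'
python3 - <<'E'
from h import *
s=plan([.4705,.2777,.1],down(81),20)
E
```

```text
clock: 46.93
tool_pos: [0.4699, 0.2772, 0.1799]
tool_rot: [-2.386, -2.038, 0.0]
force: [-0.1, -0.4, -0.8]
gripper_width: 0.0079
clock: 47.1
tool_pos: [0.4701, 0.2754, 0.1808]
tool_rot: [-2.39, -2.035, 0.0]
force: [-0.7, 0.2, -1.9]
gripper_width: 0.0078
N 5 row [[0.0004,0.0000,0.0162],[-0.03,-0.02,-0.04]]
```

```bash
python3 -m handwheel '[[[0.0003,0,0.0162],[0,0,0]],[[0.0003,0,0.0162],[0,0,0]],[[0.0003,0,0.0162],[0,0,0]],[[0.0003,0,0.0162],[0,0,0]],[[0,0,0.0162],[0,0,0]],[[0,0,0],[0,0,0]],[[0,0,0],[0,0,0]],[[0,0,0],[0,0,0]]]'
python3 - <<'E'
from h import *
st();s=plan([.4705,.2777,.067],down(81),7); snap("side","s16.png",(280,260,370,350),7.7)
E
```

```text
clock: 47.77
tool_pos: [0.4711, 0.2775, 0.1013]
tool_rot: [-2.391, -2.035, -0.003]
force: [-0.0, -0.9, -1.3]
gripper_width: 0.008
t 47.77 pos [0.4711 0.2775 0.1013] rot [-2.3909 -2.0348 -0.0034] w 0.008 F [-0.  -0.9 -1.3]
N 6 row [[0.0000,-0.0001,0.0057],[-0.00,-0.03,-0.03]]
```

View pics/s16.png

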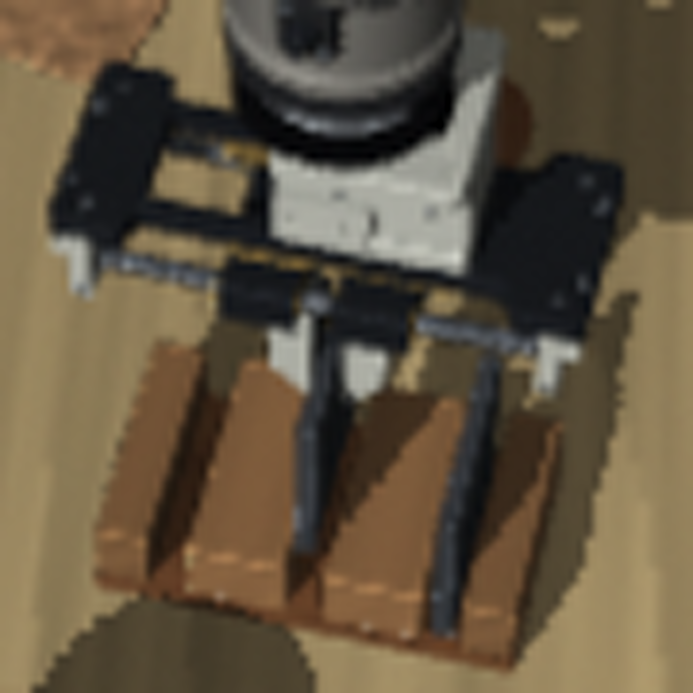

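```bash
python3 -m handwheel '[[[0,0,0.0065],[0,0,0]],[[0,0,0.0065],[0,0,0]],[[0,0,0.0065],[0,0,0]],[[0,0,0.0065],[0,0,0]],[[0,0,0.0065],[0,0,0]],[[0,0,0.002],[0,0,0]],[[0,0,0],[0,0,0]],[[0,0,0],[0,0,0]]]'
python3 -m handwheel '[[[0,0,0.002],[0,0,0]],[[0,0,0],[0,0,0]],[[0,0,0],[0,0,0]]]'
python3 -m handwheel '[[[0,0,0.002],[0,0,0]],[[0,0,0],[0,0,0]],[[0,0,0],[0,0,0]]]'
```

```text
clock: 48.48
tool_pos: [0.4704, 0.2779, 0.0657]
tool_rot: [-2.39, -2.035, -0.001]
force: [-0.1, 0.8, -1.3]
gripper_width: 0.0077
clock: 48.73
tool_pos: [0.4705, 0.2779, 0.064]
tool_rot: [-2.39, -2.036, -0.002]
force: [0.7, 0.2, -1.5]
gripper_width: 0.0078
clock: 48.98
tool_pos: [0.471, 0.2784, 0.0629]
tool_rot: [-2.39, -2.036, -0.005]
force: [-1.2, 0.6, 4.0]
gripper_width: 0.0078
```

```bash
python3 -m handwheel '[[[0,0,0.001],[0,0,0]],[[0,0,0],[0,0,0]],[[0,0,0],[0,0,0]]]'; python3 -m handwheel '[[[0,0,0],[0,0,0]],[[0,0,0],[0,0,0]],[[0,0,0],[0,0,0]],[[0,0,0],[0,0,0]],[[0,0,-0.015],[0,0,0]],[[0,0,-0.025],[0,0,0]],[[0,0,-0.03],[0,0,0]],[[0,0,-0.03],[0,0,0]],[[0,0,0],[0,0,0]],[[0,0,0],[0,0,0]]]' 0.45
python3 - <<'E'
from h import *
c=snap("side","s17.png",(280,260,370,350),7.7)
print([(np.round(d["at"],3).tolist(),round(d["confidence"],2)) for d in robot.place_of("side","plaque1")])
s=st(); s=plan([.39,-.22,.2],down(90),start=None); 
E
```

```text
clock: 49.23
tool_pos: [0.4712, 0.2786, 0.0628]
tool_rot: [-2.39, -2.036, -0.006]
force: [-2.7, 1.6, 11.9]
gripper_width: 0.0078
clock: 50.07
tool_pos: [0.4714, 0.278, 0.1624]
tool_rot: [-2.391, -2.036, -0.007]
force: [-0.4, -0.5, 0.4]
gripper_width: 0.0249
[([0.615, -0.326, 0.008], 0.84), ([0.473, 0.282, 0.047], 0.73), ([0.421, 0.285, 0.046], 0.72), ([0.467, -0.367, 0.054], 0.51), ([0.334, -0.316, 0.004], 0.5)]
t 50.17 pos [0.47   0.2773 0.1599] rot [-2.3895e+00 -2.0352e+00  1.3000e-03] w 0.0252 F [-0.1 -0.1 -0.5]
N 17 row [[-0.0296,-0.0022,-0.0024],[-0.01,-0.00,-0.54]]
```

View pics/s17.png

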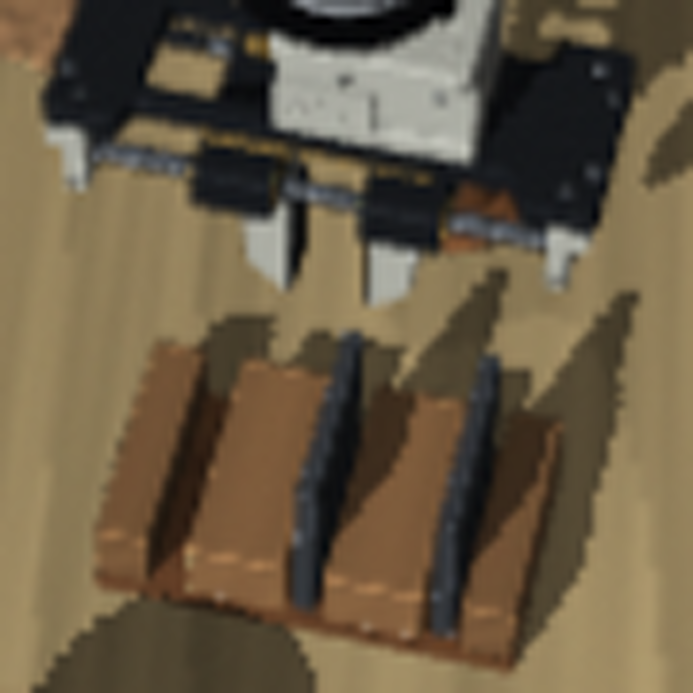

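Both stand well. Third plaque.

```bash
python3 -m handwheel '[[[-0.0296,-0.0022,-0.0024],[0,0,-0.54]],[[-0.0296,-0.0022,-0.0024],[0,0,-0.54]],[[-0.0296,-0.0022,-0.0024],[0,0,-0.54]],[[-0.0296,-0.0022,-0.0024],[0,0,-0.54]],[[-0.0296,-0.0022,-0.0024],[0,0,-0.54]],[[-0.0296,-0.0022,-0.0024],[0,0,-0.54]],[[-0.0296,-0.0022,-0.0024],[0,0,-0.54]],[[-0.0296,-0.0022,-0.0024],[0,0,-0.54]],[[-0.0296,-0.0022,-0.0024],[0,0,-0.54]],[[-0.0296,-0.0022,-0.0024],[0,0,-0.54]],[[-0.0296,-0.0022,-0.0024],[0,0,-0.54]],[[-0.0296,-0.0022,-0.0024],[0,0,-0.54]],[[-0.0296,-0.0022,-0.0024],[0,0,-0.54]],[[-0.0296,-0.0022,-0.0024],[0,0,-0.54]],[[-0.0296,-0.0022,-0.0024],[0,0,-0.54]],[[-0.0296,-0.0022,-0.0024],[0,0,-0.54]],[[-0.0296,-0.0022,-0.0024],[0,0,-0.54]],[[0,0,0],[0,0,0]]]' 0.45
python3 - <<'E'
from h import *
s=st();print(np.round(s["joint_pos"],2)); g,hv,T=pq([.4665,-.367,.055]); s=plan(hv,T,15,2.2)
E
```

```text
clock: 51.67
tool_pos: [0.3904, -0.2243, 0.1995]
tool_rot: [-2.223, -2.217, 0.001]
force: [-0.7, -0.1, 0.4]
gripper_width: 0.025
t 51.67 pos [ 0.3904 -0.2243  0.1995] rot [-2.2227e+00 -2.2166e+00  8.0000e-04] w 0.025 F [-0.7 -0.1  0.4]
[-0.69  0.23  1.76 -0.    1.15 -0.69]
[ 0.5   -0.    -0.866]
N 14 row [[-0.0102,0.0011,0.0055],[-2.15,-0.00,-0.01]]
```

```bash
python3 -m handwheel '[[[-0.0102,0.0011,0.0055],[-2.15,0,-0.01]],[[-0.0102,0.0011,0.0055],[-2.15,0,-0.01]],[[-0.0102,0.0011,0.0055],[-2.15,0,-0.01]],[[-0.0102,0.0011,0.0055],[-2.15,0,-0.01]],[[-0.0102,0.0011,0.0055],[-2.15,0,-0.01]],[[-0.0102,0.0011,0.0055],[-2.15,0,-0.01]],[[-0.0102,0.0011,0.0055],[-2.15,0,-0.01]],[[-0.0102,0.0011,0.0055],[-2.15,0,-0.01]],[[-0.0102,0.0011,0.0055],[-2.15,0,-0.01]],[[-0.0102,0.0011,0.0055],[-2.15,0,-0.01]],[[-0.0102,0.0011,0.0055],[-2.15,0,-0.01]],[[-0.0102,0.0011,0.0055],[-2.15,0,-0.01]],[[-0.0102,0.0011,0.0055],[-2.15,0,-0.01]],[[-0.0102,0.0011,0.0055],[-2.15,0,-0.01]],[[0,0,0],[0,0,0]],[[0,0,0],[0,0,0]],[[0,0,0],[0,0,0]]]' 0.1
python3 - <<'E'
from h import *
s=st();print(np.round(s["joint_pos"],2)); g,hv,T=pq([.4665,-.367,.055]); s=plan(g,T,15,2.5)
E
```

```text
clock: 53.08
tool_pos: [0.4241, -0.3617, 0.1295]
tool_rot: [1.927, 1.931, 0.52]
force: [-0.2, -0.7, -0.2]
gripper_width: 0.0413
t 53.08 pos [ 0.4241 -0.3617  0.1295] rot [1.927  1.931  0.5201] w 0.0413 F [-0.2 -0.7 -0.2]
[-1.11  0.39  1.91  0.73  0.74 -1.64]
[ 0.5   -0.    -0.866]
N 5 row [[-0.0011,-0.0001,0.0139],[-0.01,-0.05,0.01]]
```

```bash
python3 -m handwheel '[[[-0.0011,0,0.014],[0,0,0]],[[-0.0011,0,0.014],[0,0,0]],[[-0.0011,0,0.014],[0,0,0]],[[-0.0011,0,0.014],[0,0,0]],[[-0.0011,0,0.014],[0,0,0]],[[0,0,0],[0,0,0]],[[0,0,0],[0,0,0]]]'
python3 -m handwheel '[[[0,0,0],[0,0,0]],[[0,0,0],[0,0,0]],[[0,0,0],[0,0,0]],[[0,0,0],[0,0,0]],[[0,0,0],[0,0,0]],[[0,0,0],[0,0,0]],[[0,0,0],[0,0,0]],[[0,0,0],[0,0,0]],[[0,0,0],[0,0,0]],[[0,0,0],[0,0,0]]]' 1
python3 -m handwheel '[[[0,0,-0.012],[0,0,0]],[[0,0,-0.016],[0,0,0]],[[0,0,-0.016],[0,0,0]],[[0,0,-0.016],[0,0,0]],[[0,0,-0.016],[0,0,0]],[[0,0,0],[0,0,0]]]'
python3 - <<'E'
from h import *
s=st(); s=plan([.46,-.25,.18],down(90),20,3)
E
```

```text
clock: 53.67
tool_pos: [0.4596, -0.3669, 0.0694]
tool_rot: [1.925, 1.932, 0.52]
force: [-0.2, -0.6, 0.6]
gripper_width: 0.0411
clock: 54.5
tool_pos: [0.4602, -0.3684, 0.0705]
tool_rot: [1.923, 1.928, 0.52]
force: [4.6, 1.4, 5.3]
gripper_width: 0.0078
clock: 55.0
tool_pos: [0.4206, -0.3692, 0.137]
tool_rot: [1.924, 1.928, 0.517]
force: [0.5, -0.2, -1.2]
gripper_width: 0.0078
t 55.0 pos [ 0.4206 -0.3692  0.137 ] rot [1.9236 1.9279 0.5167] w 0.0078 F [ 0.5 -0.2 -1.2]
N 11 row [[0.0108,0.0046,-0.0028],[2.73,0.00,0.01]]
```

```bash
python3 -m handwheel '[[[0.0108,0.0046,-0.0028],[2.73,0,0.01]],[[0.0108,0.0046,-0.0028],[2.73,0,0.01]],[[0.0108,0.0046,-0.0028],[2.73,0,0.01]],[[0.0108,0.0046,-0.0028],[2.73,0,0.01]],[[0.0108,0.0046,-0.0028],[2.73,0,0.01]],[[0.0108,0.0046,-0.0028],[2.73,0,0.01]],[[0.0108,0.0046,-0.0028],[2.73,0,0.01]],[[0.0108,0.0046,-0.0028],[2.73,0,0.01]],[[0.0108,0.0046,-0.0028],[2.73,0,0.01]],[[0.0108,0.0046,-0.0028],[2.73,0,0.01]],[[0.0108,0.0046,-0.0028],[2.73,0,0.01]],[[0,0,0],[0,0,0]]]'
python3 - <<'E'
from h import *
s=st(); s=plan([.522,.2695,.18],down(81),31)
E
```

```text
clock: 56.0
tool_pos: [0.4622, -0.2476, 0.178]
tool_rot: [-2.215, -2.224, -0.002]
force: [0.3, 0.1, -1.1]
gripper_width: 0.0077
t 56.0 pos [ 0.4622 -0.2476  0.178 ] rot [-2.2146e+00 -2.2237e+00 -2.2000e-03] w 0.0077 F [ 0.3  0.1 -1.1]
N 18 row [[0.0289,0.0012,-0.0001],[-0.00,-0.01,0.51]]
```

```bash
python3 -m handwheel '[[[0.0289,0.0012,-0.0001],[0,0,0.51]],[[0.0289,0.0012,-0.0001],[0,0,0.51]],[[0.0289,0.0012,-0.0001],[0,0,0.51]],[[0.0289,0.0012,-0.0001],[0,0,0.51]],[[0.0289,0.0012,-0.0001],[0,0,0.51]],[[0.0289,0.0012,-0.0001],[0,0,0.51]],[[0.0289,0.0012,-0.0001],[0,0,0.51]],[[0.0289,0.0012,-0.0001],[0,0,0.51]],[[0.0289,0.0012,-0.0001],[0,0,0.51]],[[0.0289,0.0012,-0.0001],[0,0,0.51]],[[0.0289,0.0012,-0.0001],[0,0,0.51]],[[0.0289,0.0012,-0.0001],[0,0,0.51]],[[0.0289,0.0012,-0.0001],[0,0,0.51]],[[0.0289,0.0012,-0.0001],[0,0,0.51]],[[0.0289,0.0012,-0.0001],[0,0,0.51]],[[0.0289,0.0012,-0.0001],[0,0,0.51]],[[0.0289,0.0012,-0.0001],[0,0,0.51]],[[0.0289,0.0012,-0.0001],[0,0,0.51]],[[0,0,0],[0,0,0]],[[0,0,0],[0,0,0]]]'
python3 -m handwheel '[[[0,0,0],[0,0,0]],[[0,0,0],[0,0,0]]]'
python3 - <<'E'
from h import *
s=plan([.522,.2695,.1],down(81),20)
E
```

```text
clock: 57.67
tool_pos: [0.5204, 0.2677, 0.1801]
tool_rot: [-2.387, -2.039, -0.0]
force: [0.2, 0.1, -2.2]
gripper_width: 0.0074
clock: 57.83
tool_pos: [0.5206, 0.2658, 0.1812]
tool_rot: [-2.391, -2.036, -0.001]
force: [-0.1, 0.6, -0.4]
gripper_width: 0.0077
N 5 row [[0.0008,0.0002,0.0162],[-0.01,-0.02,-0.03]]
```

```bash
python3 -m handwheel '[[[0.0008,0.0002,0.0162],[0,0,0]],[[0.0008,0.0002,0.0162],[0,0,0]],[[0.0008,0.0002,0.0162],[0,0,0]],[[0.0004,0.0002,0.0162],[0,0,0]],[[0,0.0002,0.0162],[0,0,0]],[[0,0,0],[0,0,0]],[[0,0,0],[0,0,0]],[[0,0,0],[0,0,0]]]'
python3 - <<'E'
from h import *
st();s=plan([.522,.2695,.067],down(81),7); snap("side","s18.png",(280,260,370,350),7.7)
E
```

```text
clock: 58.5
tool_pos: [0.5229, 0.2694, 0.1018]
tool_rot: [-2.391, -2.036, -0.005]
force: [0.9, -0.2, -0.5]
gripper_width: 0.0074
t 58.5 pos [0.5229 0.2694 0.1018] rot [-2.3913 -2.036  -0.0046] w 0.0074 F [ 0.9 -0.2 -0.5]
N 6 row [[-0.0000,-0.0002,0.0058],[0.01,-0.03,-0.03]]
```

View pics/s18.png

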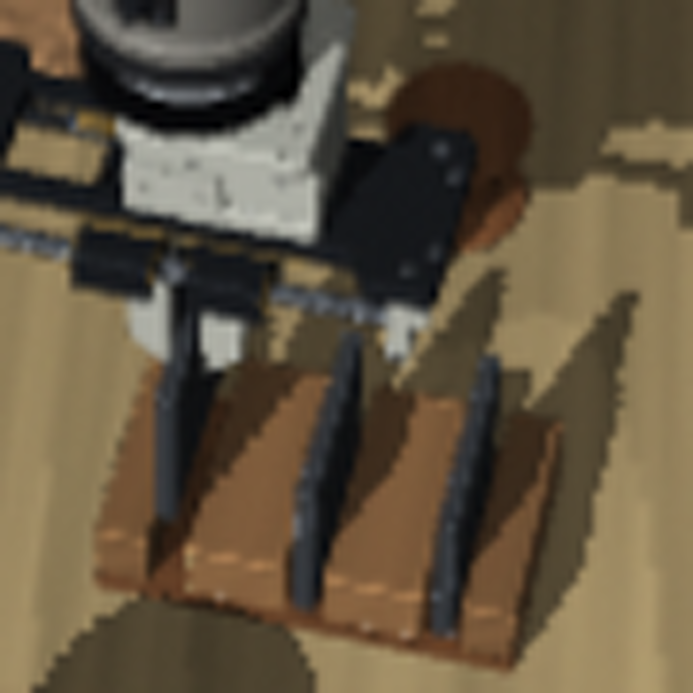

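```bash
python3 -m handwheel '[[[0,0,0.0065],[0,0,0]],[[0,0,0.0065],[0,0,0]],[[0,0,0.0065],[0,0,0]],[[0,0,0.0065],[0,0,0]],[[0,0,0.0065],[0,0,0]],[[0,0,0.002],[0,0,0]],[[0,0,0],[0,0,0]],[[0,0,0],[0,0,0]]]'
python3 -m handwheel '[[[0,0,0.002],[0,0,0]],[[0,0,0],[0,0,0]],[[0,0,0],[0,0,0]]]'
python3 -m handwheel '[[[0,0,0.002],[0,0,0]],[[0,0,0],[0,0,0]],[[0,0,0],[0,0,0]]]'
```

```text
clock: 59.22
tool_pos: [0.5223, 0.27, 0.0661]
tool_rot: [-2.39, -2.037, -0.002]
force: [-0.3, -0.4, -0.9]
gripper_width: 0.008
clock: 59.47
tool_pos: [0.5224, 0.27, 0.0645]
tool_rot: [-2.39, -2.037, -0.003]
force: [0.5, -0.6, -1.5]
gripper_width: 0.0078
clock: 59.72
tool_pos: [0.5231, 0.2706, 0.0639]
tool_rot: [-2.391, -2.037, -0.007]
force: [-1.3, 1.0, 6.6]
gripper_width: 0.0077
```

```bash
python3 -m handwheel '[[[0,0,0.001],[0,0,0]],[[0,0,0],[0,0,0]],[[0,0,0],[0,0,0]]]'; python3 -m handwheel '[[[0,0,0],[0,0,0]],[[0,0,0],[0,0,0]],[[0,0,0],[0,0,0]],[[0,0,0],[0,0,0]],[[0,0,-0.015],[0,0,0]],[[0,0,-0.025],[0,0,0]],[[0,0,-0.03],[0,0,0]],[[0,0,-0.03],[0,0,0]],[[0,0,-0.02],[0,0,0]],[[0,0,0],[0,0,0]]]' 0.45
python3 - <<'E'
from h import *
c=snap("side","s19.png",(220,200,400,350),4.4)
print([(np.round(d["at"],3).tolist(),round(d["confidence"],2)) for d in robot.place_of("side","plaque1")])
print([(np.round(d["at"],3).tolist(),round(d["confidence"],2)) for d in robot.place_of("side","tag1")])
s=st(); plan([.4,.1,.3],down(81))
E
```

```text
clock: 59.97
tool_pos: [0.5232, 0.2706, 0.0638]
tool_rot: [-2.391, -2.037, -0.008]
force: [-3.2, -0.3, 13.2]
gripper_width: 0.0081
clock: 60.8
tool_pos: [0.5244, 0.2705, 0.1861]
tool_rot: [2.39, 2.037, 0.015]
force: [0.5, -0.4, -0.4]
gripper_width: 0.0256
[([0.521, 0.27, 0.045], 0.72), ([0.21, -0.392, 0.005], 0.65), ([0.422, 0.286, 0.047], 0.63), ([0.473, 0.281, 0.043], 0.59), ([0.374, 0.559, 0.0], 0.21)]
[([0.627, -0.015, 0.032], 0.44)]
t 60.95 pos [0.5217 0.2695 0.1804] rot [-2.3897e+00 -2.0364e+00 -5.0000e-04] w 0.0252 F [-0.8 -0.5 -0.6]
N 8 row [[-0.0233,-0.0117,-0.0150],[-0.01,-0.01,-0.02]]
```

View pics/s19.png

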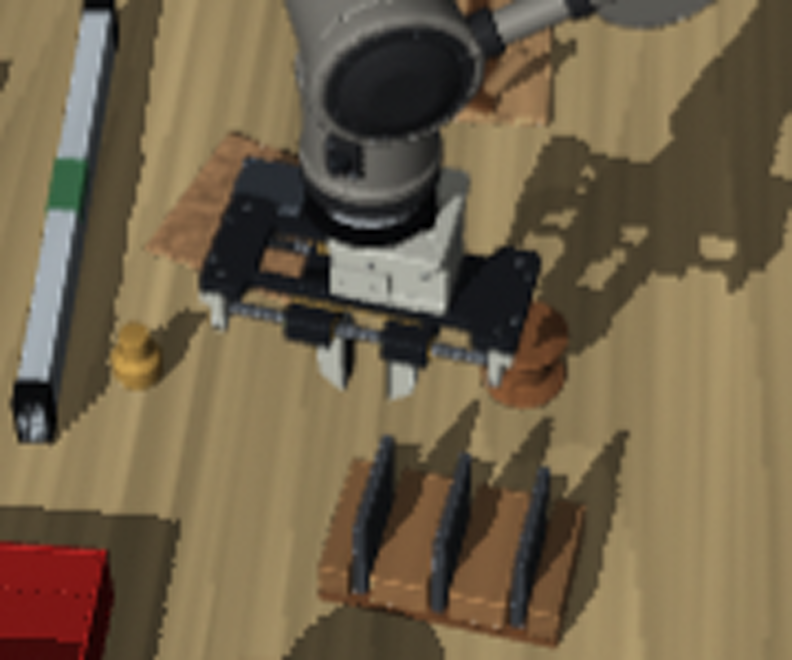

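```bash
python3 - <<'E'
from h import *
plan([.32,.33,.3],down(100))
E
```

```text
N 8 row [[0.0073,-0.0254,-0.0149],[-0.01,-0.01,-2.39]]
```

```bash
python3 -m handwheel '[[[0.0073,-0.0254,-0.0149],[0,0,-2.39]],[[0.0073,-0.0254,-0.0149],[0,0,-2.39]],[[0.0073,-0.0254,-0.0149],[0,0,-2.39]],[[0.0073,-0.0254,-0.0149],[0,0,-2.39]],[[0.0073,-0.0254,-0.0149],[0,0,-2.39]],[[0.0073,-0.0254,-0.0149],[0,0,-2.39]],[[0.0073,-0.0254,-0.0149],[0,0,-2.39]],[[0.0073,-0.0254,-0.0149],[0,0,-2.39]],[[0,0,0],[0,0,0]]]' -1
python3 - <<'E'
from h import *
c=snap("side","s20.png",(245,215,325,275),9.5)
c2=snap("top","t20.png");snap("top","t21.png",(290,160,370,240),7.5)
for n,cc in(("top",c2),("side",c)):
  robot.camera(n)
  print(n,[(np.round(d["at"],3).tolist(),round(d["confidence"],2)) for d in robot.place_of(n,"tag1")])
  for t in["trowel","fork","level","reel","connector","pot"]: print(t,[(np.round(d["at"],3).tolist(),round(d["confidence"],2)) for d in robot.place_of(n,t)][:2])
  print([(np.round(d["at"],3).tolist(),round(d["confidence"],2)) for d in robot.place_of(n,"plaque1")])
E
```

```text
clock: 61.7
tool_pos: [0.3175, 0.3311, 0.3021]
tool_rot: [-2.012, -2.41, -0.005]
force: [0.0, 1.8, 0.5]
gripper_width: 0.0807
top [([0.627, -0.016, 0.033], 0.6)]
trowel [([0.373, 0.555, -0.001], 0.98), ([0.435, 0.114, -0.002], 0.55)]
fork [([0.39, -0.552, 0.001], 0.68)]
level [([0.776, 0.002, 0.0], 0.9)]
reel [([0.435, 0.114, -0.001], 0.67)]
connector [([0.704, 0.139, 0.001], 0.42)]
pot [([0.575, 0.464, 0.003], 0.93), ([0.47, 0.277, 0.044], 0.66)]
[([0.339, -0.316, 0.005], 0.93), ([0.417, 0.287, 0.044], 0.7), ([0.47, 0.279, 0.044], 0.69), ([0.611, -0.318, 0.002], 0.68), ([0.208, -0.388, 0.002], 0.56), ([0.518, 0.273, 0.047], 0.48)]
side [([0.631, -0.013, 0.01], 0.57), ([0.63, -0.02, -0.002], 0.48), ([0.625, -0.016, 0.033], 0.48), ([0.623, -0.018, 0.018], 0.46), ([0.63, -0.02, 0.024], 0.41)]
trowel [([0.376, 0.559, -0.005], 0.59)]
fork [([0.386, -0.556, 0.003], 0.63)]
level [([0.774, 0.004, -0.001], 0.73)]
reel [([0.432, 0.115, 0.002], 0.91), ([0.626, -0.02, -0.004], 0.7)]
connector [([0.702, 0.134, -0.002], 0.48)]
pot [([0.575, 0.464, 0.002], 0.55)]
[([0.475, 0.279, 0.044], 0.73), ([0.52, 0.272, 0.044], 0.68), ([0.336, -0.316, 0.004], 0.49), ([0.421, 0.286, 0.047], 0.48), ([0.386, -0.558, 0.0], 0.2)]
```

View pics/s20.png

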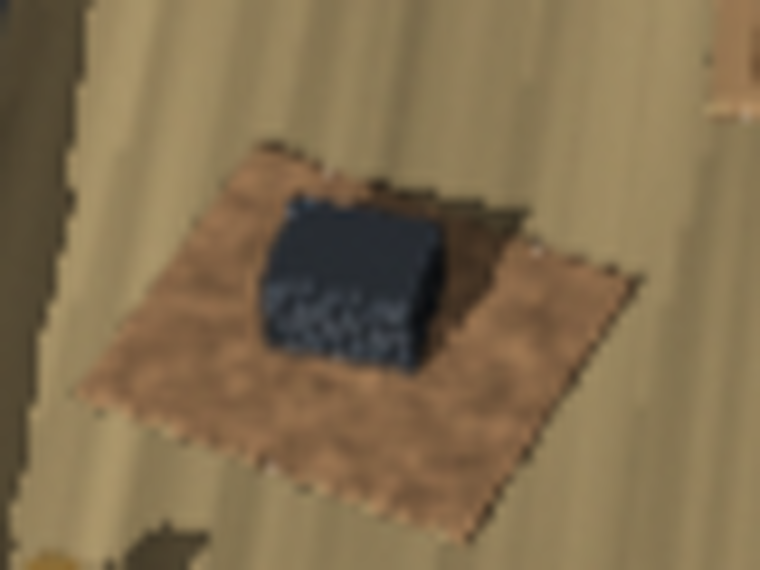

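View pics/t20.png

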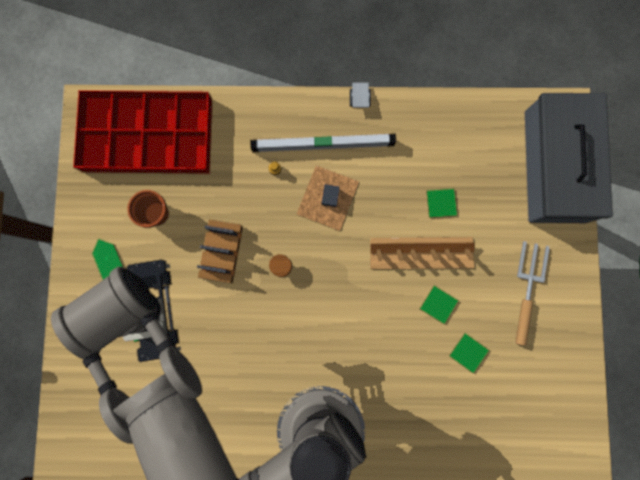

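View pics/t21.png

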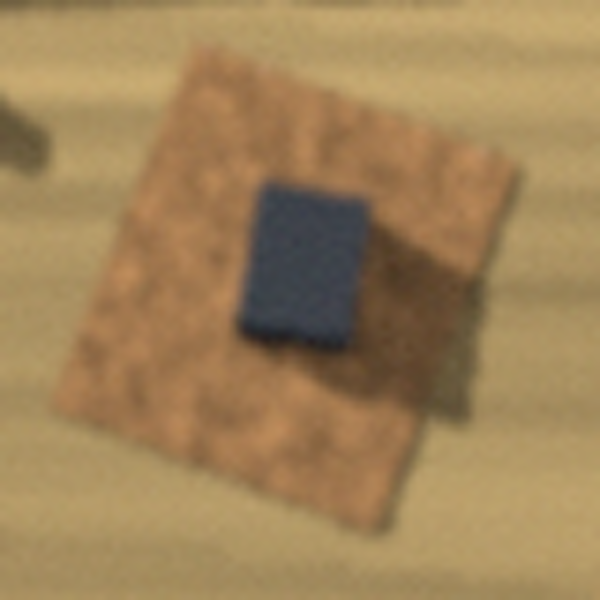

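```bash
python3 - <<'E'
from h import *
y=np.radians(-9);X=np.array([np.cos(y),np.sin(y),0]);Y=np.array([-np.sin(y),np.cos(y),0]);O=np.array([.627,-.018,0])
ims=[]
for n,(a,b) in(("side",(255,220)),("top",(300,165))):
  c=robot.camera(n); im=cv2.resize(c["color"][b:b+50,a:a+60,::-1],None,fx=10,fy=10,interpolation=cv2.INTER_CUBIC); im=cv2.convertScaleAbs(im,alpha=1.8)
  for z in(.004,.039):
    p=w2pix(c,[O+X*sx*.027+Y*sy*.021+[0,0,z] for sx,sy in((1,1),(1,-1),(-1,-1),(-1,1))]); cv2.polylines(im,[((p-[a-.5,b-.5])*10).astype(np.int32)],True,(0,255,255),1)
  ims.append(im)
cv2.imwrite("pics/ov.png",cv2.resize(np.vstack(ims),None,fx=.6,fy=.6))
E
```

```text
(no output)
```

View pics/ov.png

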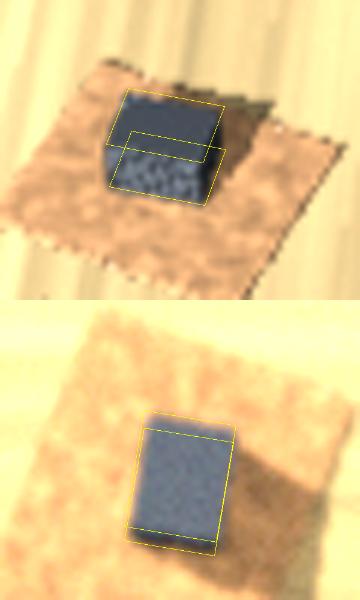

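```bash
python3 - <<'E'
from h import *
st(); print(robot.close_job())
E
```

```text
t 62.85 pos [0.3207 0.3303 0.3006] rot [-2.0187 -2.4057 -0.0031] w 0.0917 F [ 0.2 -0.1 -0.4]
the job is handed in; nothing more can be done
None
```

I handed the job in at about 63 s. Both loose tags that were there are on the pile on the cork mat, and all three plaques stand in the rack, one per slot.

**Tags:** I squared the pile, laid the two tags on it, then squeezed all five along both sides. The jaws read 42.2 mm across the short side and 53.8 mm across the long side, against the tag's 42 x 54 mm. In the last pictures a flush five-tag block fits to about one pixel (roughly 2.7 mm), with the pile near the middle of the mat. That is too coarse to rule out small differences in turn between single tags, so the jaw readings are the main evidence there. One sign disagreed slightly: the top tag looked turned perhaps 2 degrees from the 9 degrees I had assumed for the pile. I did not squeeze again.

**Plaques:** Each was lowered until the floor pushed back with 12 to 17 N, then released. The last pictures show all three upright. The networks put their centres within about 5 mm of the slot middles. Heights came out at 44 to 47 mm, where about 46 mm is expected.

**Bystanders:** The last position estimates for pot, trowel, fork, level, reel and connector all agree with the start to within a few millimetres. The green look-alikes were not touched.

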